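# Load the meal box carrier and lock it for delivery

### The job

Get the delivery order ready: turn the carrier's lock ring fully back to its open mark, then slide every meal box lengthways under the straps into a lane of its own until it is fully home. When all the boxes are in, turn the lock ring to its locked mark so that the tabs hold them. Leave the boxes lying flat the right way up, and leave the shaker and the tin where they stand.

Things in the scene. Friction and masses are not known exactly. Their poses are not given: they have to be found in the camera images.
- carrier: Fixed low metal three-lane meal box carrier; numbers in mm in its frame. Origin at z = 0 on its centre line in the plane of the lane mouths; x runs along the lanes, inward (away from the robot, yaw varies), y left. Floor 12 high, x -115 (open apron before the mouths) to 140, y -166 to 166. Lanes at y = 100, 0, -100, each 72 wide between walls 68 above the floor, from x = 0 with rounded noses.
- strap (a point): Middle of the underside of the front steel strap, at carrier x = 25, y = 0, z = 80, i.e. 68 mm above the lane floor. Straps cross all lanes at x 10 to 40 and x 100 to 140, tops at z = 84 mm (a carrying handle on the rear one reaches z = 104), so a box can only be slid in lengthways from the mouth.
- back_stop (a point): Foot of the back stop's inner face in the middle lane: carrier x = 134.5, y = 0, z = 12 mm. A fully home box lies with its end on the stop: its origin at carrier x = 68 mm, its tail end at x = 1 mm, just inside the mouth.
- tab_b (a point): Top centre of the middle stop tab. Three tabs (24 wide along y, 28 mm above the floor, carrier x -20 to -9 mm) slide to the right together, 37.5 mm per rad of the lock ring: open at y = 150, 50, -50 (76 mm clear between); locked at y = 105, 5, -95, in front of the box tails. A box more than about 10 mm short of home blocks its tab and so the ring.
- lock_ring (a joint): Captive lock ring on a vertical axis, on the grey pedestal (80 mm square, 54 high) at the carrier's right end, in rad. 0 = open (pointer at the short bar mark), 1.2 = locked (pointer at the round mark); both are end stops. Grows clockwise seen from above. Stiff (0.12 N m), stays where it is left. Starts locked or more than half way there.
- ring_bar (a point): Centre of the top of the crossbar on the lock ring, at carrier x = -20, y = -225, z = 100 mm, on the ring's axis. The crossbar is 66 long, 14 thick and 28 mm high, on a ring 68 wide and 18 mm high; grasp across its thickness from above. The point's x lies along the bar (pointer at the -x end), at yaw 0.6 minus the joint value in the carrier's frame.
- lane_a (a point): Floor of the left lane in its mouth plane, on the lane's centre line (carrier x = 0, y = 100, z = 12); axes as the carrier's.
- lane_b (a point): Floor of the middle lane in its mouth plane, on the lane's centre line (carrier x = 0, y = 0, z = 12); axes as the carrier's.
- lane_c (a point): Floor of the right lane in its mouth plane, on the lane's centre line (carrier x = 0, y = -100, z = 12); axes as the carrier's.
- meal_box_1: A closed, upright-standing cardboard meal box, brown, 133 long (its own x) x 64 wide (y) x 60 mm high, about 0.15 kg; origin at the centre of its underside. It may be absent (None); two or three of the three boxes are there. It starts on the worktop to the left of the carrier.
- meal_box_2: A closed, upright-standing cardboard meal box, white, 133 long (its own x) x 64 wide (y) x 60 mm high, about 0.15 kg; origin at the centre of its underside. It may be absent (None); two or three of the three boxes are there. It starts on the worktop to the left of the carrier.
- meal_box_3: A closed, upright-standing cardboard meal box, white, 133 long (its own x) x 64 wide (y) x 60 mm high, about 0.15 kg; origin at the centre of its underside. It may be absent (None); two or three of the three boxes are there. It starts on the worktop to the left of the carrier.
- dredger: Bystander: white metal shaker with a pierced domed top, 68 diameter, 115 mm high, behind the boxes; origin at the centre of its underside. Leave it alone.
- tin: Bystander: green food tin, 57 diameter, 72 mm high, to the right of the carrier; origin at the centre of its underside. Leave it alone.
Mind the look-alikes: they are no part of the job. Leave any orange look-alike of the meal_box_1 alone.

How it is judged:
On the way, in this order (a step that is already met when the one before it is completed fails the run):
1. the lock ring is turned back to its open mark (below 0.15 rad) (value of joint lock_ring below 0.15 rad), for 0.2 s.
2. every meal box that is there lies home in a lane, with the ring still open (x of meal_box_1 in the frame of carrier between 0.056 and 0.08 m and y of meal_box_1 in the frame of carrier between -0.115 and 0.115 m and z of meal_box_1 in the frame of carrier between 0.004 and 0.022 m and angle between each of meal_box_1, meal_box_2, meal_box_3's own z axis and vertical below 0.12 rad and linear speed of each of meal_box_1, meal_box_2, meal_box_3 below 0.03 m/s and x of meal_box_2 in the frame of carrier between 0.056 and 0.08 m and y of meal_box_2 in the frame of carrier between -0.115 and 0.115 m and z of meal_box_2 in the frame of carrier between 0.004 and 0.022 m and x of meal_box_3 in the frame of carrier between 0.056 and 0.08 m and y of meal_box_3 in the frame of carrier between -0.115 and 0.115 m and z of meal_box_3 in the frame of carrier between 0.004 and 0.022 m and value of joint lock_ring below 0.3 rad), for 0.2 s.
3. the lock ring is turned to its locked mark (above 1.08 rad) with the boxes home (x of meal_box_1 in the frame of carrier between 0.056 and 0.08 m and y of meal_box_1 in the frame of carrier between -0.115 and 0.115 m and z of meal_box_1 in the frame of carrier between 0.004 and 0.022 m and angle between each of meal_box_1, meal_box_2, meal_box_3's own z axis and vertical below 0.12 rad and linear speed of each of meal_box_1, meal_box_2, meal_box_3 below 0.03 m/s and x of meal_box_2 in the frame of carrier between 0.056 and 0.08 m and y of meal_box_2 in the frame of carrier between -0.115 and 0.115 m and z of meal_box_2 in the frame of carrier between 0.004 and 0.022 m and x of meal_box_3 in the frame of carrier between 0.056 and 0.08 m and y of meal_box_3 in the frame of carrier between -0.115 and 0.115 m and z of meal_box_3 in the frame of carrier between 0.004 and 0.022 m and value of joint lock_ring above 1.08 rad), for 0.2 s.
At the end, for the whole second after the job is handed in: Every meal box present lies flat (within 0.12 rad), at rest, on a lane floor of the carrier, no more than 12 mm short of the back stop, and the lock ring stands above 1.08 rad (locked mark 1.2) (all of step 3); the robot touches nothing.
It fails at once if the shaker is moved more than 3 cm or tipped (distance of dredger from where it was at the start of the episode above 0.03 m or angle between dredger's own z axis and vertical above 0.4 rad).
It fails at once if the tin is moved more than 3 cm or tipped (distance of tin from where it was at the start of the episode above 0.03 m or angle between tin's own z axis and vertical above 0.4 rad).
Of meal_box_1, meal_box_2, meal_box_3 only 2 to 3 are there at a start; the rules pass over those that are not, and their reading is None.
At some moment in a run one of meal_box_1, meal_box_2, meal_box_3 may be knocked a few centimetres aside while the robot is not near it.
Once in a run the grip may slacken for a moment while it holds something.
It also fails if it takes over 210 s, if anything falls off the work surface, if the arm or the gripper's body presses on something with over 40 N, if the wrist force passes 120 N, or if a joint passes its speed limit or range.

### The arm

A 7-joint arm with a two-finger parallel gripper is mounted at the origin on a cart in front of the work surface, level with it; the furniture and walls round the work are solid. World frame = base frame: x ahead of the robot, y to its left, z up, the work surface at z = 0. Lengths are in m, angles in rad, forces in N, time in s.
With the tool pointing down it reaches from about 0.4 to 0.85 m from the base axis. Payload 4.5 kg.
Tool frame: the origin (TCP) lies midway between the tips of the shut fingers; the grasp point (between the pads) lies 19 mm behind it; z points along the fingers, y is the line along which they close (so a half turn about z gives the same grasp; the last joint's range is limited). The gripper opens to 88 mm and grips with 3 to 60 N. Pads are 18 mm wide; open, the fingers measure 123 mm over their backs; the gripper's body (75 mm by 187 mm) begins 45 mm behind the grasp point.
Start: joints at [-1.104, 0.689, -0.195, 1.565, 0.157, 0.902, -0.215], TCP at [0.262, 0.567, 0.239] pointing down, gripper open.
Joint ranges: [-3.01, 3.01], [-0.46, 2.08], [-1.47, 1.51], [0.13, 2.56], [-1, 4.14], [0.04, 2.09], [-2.66, 2.66]. Speed limits (rad/s): [2.57, 2.57, 3.14, 3.14, 3.14, 3.14, 3.14].

### API

Orientations are given as a 3x3 rotation matrix whose columns are the frame's x, y, z axes.
In Python, from plant import monitor, vision, job, models gives the robot as it stands.
- The arm moves only by the tool arm_command, never from a script. Its argument "steps" is one flat list of numbers, 7 for each row, row after row: the closure, from -1 (fully open) to 1 (shut), then the shift along the world's x, y, z as a fraction of full scale, then the turn, a rotation vector about the world's x, y, z as a fraction of full scale. A call has 1 to 5 rows; each row is the pose to reach, as a shift and turn from the pose commanded when the call began, turning the shorter way round; what a row does not reach only later rows make up. Full scale, the value 1, is 30 cm for a shift and 360 degrees for a turn. A row lasts 1/8 s, in which the tool goes at most 62.5 mm and 10.7 degrees, less where a joint would pass 70% of its speed; a pose out of reach is approached as far as the arm can. A call with a number of a shift or a turn outside -1 to 1 is refused whole. A call with a gripper value outside its range is refused whole. The fingers move at their own pace and stop on an object; "grip_force" is the grip in N (left out, the last holds). Time passes only in rows, so rows that repeat a pose let the fingers close. It gives the time, the measured TCP pose, the force, the opening and the grip force at its end, in the units of the state.
- monitor.get_obs(): the state, without advancing time (a new reading comes with each control period).
- vision.get_image(name): name is "scene" or "top" or "wrist"; returns the picture (480x640x3 uint8, blue, green, red); there is no depth.
- vision.camera_params(name): a dict with "fx", "fy", "cx", "cy" (pixels), "pose" (4x4, takes a point from camera to world coordinates). Camera axes: x right, y up, looking along -z (the intrinsics and any distortion apply to the point x, -y, -z); pixel columns grow to the right and rows downward; lengths in m; the calibration is good to about 2 mm. A picture is of the moment at which its call begins: read the wrist's pose just before it. camera_params takes no time and is no camera call; for the wrist camera it gives the pose at the moment of the call.
- job.finish_job(): hands the job in; it is judged then, once.
Trained networks look in the newest picture that a camera, given by its name, has taken for a name from the list of things; names that differ only in an ending like _2 or _b are one class to them, and where a whole thing is asked for, a point or a joint stands for the part that bears it (a point fixed in the world has none). Each returns a list of dicts, best first, with "p" (0 to 1); they miss things now and then, are a little off and sometimes report something else, mostly with a low value. They report only what shows in the picture. A call takes as long as a camera call. They do not tell look-alikes from the thing itself.
- models.boxes_of(thing, camera): "bbox" ([left, top, right, bottom] in pixels, round what is visible of it).
- models.mark_of(thing, camera): "at" ([column, row] in pixels: a listed point, or the origin of a listed thing).
The state is a dict: "t": time; "joint_positions": joint angles; "joint_velocities": joint speeds; "joint_efforts": joint torques, N m; "ee_pos": TCP position; "tcp_rot": TCP orientation; "ft_force": force on the tool from outside, world axes, zero at the start; "moment": the same for the moment, N m; "width": opening from 0.0 (shut) to 1.0 (fully open); "finger_force": force on a finger pad.
Only numpy, scipy, OpenCV 4.12 (cv2) and the standard library are available. Lean on these libraries where they do the work, as an engineer would, in place of code of your own. Each camera call takes 0.05 s, during which the arm holds its last target. There are 200 camera calls.

## Working session

There is one attempt and no reset: what is moved stays moved. The work goes in short steps, Python scripts to look and compute and a tool call to move; the robot and the scene stay as the last step left them, time stands still between calls to the robot, and variables do not carry over. Pictures are saved under pics/ and viewed, at most 14 in all, crops included, and the job is handed in when it is done.

Besides the shell and the picture viewer there is one more tool, called after "Request:" as name(argument=value, ...) on one line, values as JSON. arm_command: Moves the arm, as the interface text tells. Its arguments: {"type":"object","properties":{"steps":{"type":"array"},"grip_force":{"type":"number"}},"required":["steps"]}

```bash
ls; mkdir -p pics; cat > h.py <<'E'
import numpy as np, cv2
from plant import monitor, vision, job, models
def cam(n):
    p=vision.camera_params(n); return p
def ray(p,uv):
    d=np.array([(uv[0]-p['cx'])/p['fx'],-(uv[1]-p['cy'])/p['fy'],-1.0])
    T=np.array(p['pose']); return T[:3,3],T[:3,:3]@d
def at_z(p,uv,z):
    o,d=ray(p,uv); return o+d*(z-o[2])/d[2]
def proj(p,X):
    T=np.array(p['pose']); c=T[:3,:3].T@(np.array(X)-T[:3,3])
    return np.array([p['fx']*c[0]/-c[2]+p['cx'], -p['fy']*c[1]/-c[2]+p['cy']])
E
python3 - <<'E'
from h import *
np.set_printoptions(precision=4,suppress=True)
for n in ['scene','top']:
    im=vision.get_image(n); cv2.imwrite(f'pics/{n}0.png',im)
    p=cam(n); print(n,{k:v for k,v in p.items() if k!='pose'}); print(np.array(p['pose']))
    for t in ['carrier','ring_bar','tab_b','back_stop','strap','lane_a','lane_b','lane_c','meal_box_1','tin','dredger']:
        r=models.mark_of(t,n); print(t,[(np.round(a['at'],1).tolist(),round(a['p'],2)) for a in r[:5]])
print(monitor.get_obs())
E
```

```text
pics
scene {'fx': 609.3852682608875, 'fy': 609.3852682608875, 'cx': 319.2897578092157, 'cy': 246.53663473221303}
[[ 0.6702  0.3937 -0.6292 -0.5662]
 [-0.7421  0.3484 -0.5726 -1.0588]
 [-0.0062  0.8507  0.5257  1.0687]
 [ 0.      0.      0.      1.    ]]
carrier [([339.3, 299.4], 0.85)]
ring_bar [([408.2, 305.8], 0.81), ([346.0, 276.0], 0.44)]
tab_b [([336.3, 291.8], 0.81)]
back_stop [([368.3, 281.8], 0.7)]
strap [([342.9, 275.7], 0.75), ([410.4, 304.4], 0.29)]
lane_a [([342.7, 299.1], 0.83), ([368.1, 309.7], 0.61), ([314.5, 286.7], 0.58), ([446.1, 366.8], 0.42)]
lane_b [([342.7, 299.1], 0.83), ([368.1, 309.7], 0.61), ([314.5, 286.7], 0.58), ([446.1, 366.8], 0.42)]
lane_c [([342.7, 299.1], 0.83), ([368.1, 309.7], 0.61), ([314.5, 286.7], 0.58), ([446.1, 366.8], 0.42)]
meal_box_1 [([279.9, 258.4], 0.95), ([221.4, 258.7], 0.82), ([158.7, 232.7], 0.64), ([210.0, 237.2], 0.56)]
tin [([441.2, 366.8], 0.69)]
dredger [([278.5, 255.3], 0.44)]
top {'fx': 603.4281837155011, 'fy': 603.4281837155011, 'cx': 325.70872316633415, 'cy': 241.56225348112957}
[[ 0.3434  0.7234 -0.599  -0.4873]
 [-0.9392  0.2696 -0.2128 -0.367 ]
 [ 0.0075  0.6356  0.772   1.4954]
 [ 0.      0.      0.      1.    ]]
carrier []
ring_bar []
tab_b []
back_stop []
strap []
lane_a []
lane_b []
lane_c []
meal_box_1 []
tin []
dredger []
{'t': 1.2, 'joint_positions': array([-1.1042,  0.6891, -0.1946,  1.5653,  0.1573,  0.9025, -0.2151]), 'joint_velocities': array([ 0.0018,  0.0001, -0.0006,  0.0002, -0.0014,  0.0002, -0.0006]), 'joint_efforts': array([ -0.0003, -52.7491,  -1.2672, -15.3746,  -0.0519,  -0.0007,
         0.    ]), 'ee_pos': array([0.2621, 0.5674, 0.2387]), 'tcp_rot': array([[-0.9078,  0.4194,  0.    ],
       [ 0.4194,  0.9078,  0.    ],
       [ 0.    ,  0.0001, -1.    ]]), 'ft_force': array([1.1218, 0.8052, 0.2648]), 'moment': array([-0.0127,  0.0069, -0.0069]), 'finger_force': 0.0, 'width': 1.0018715893896784}
```

View pics/scene0.png

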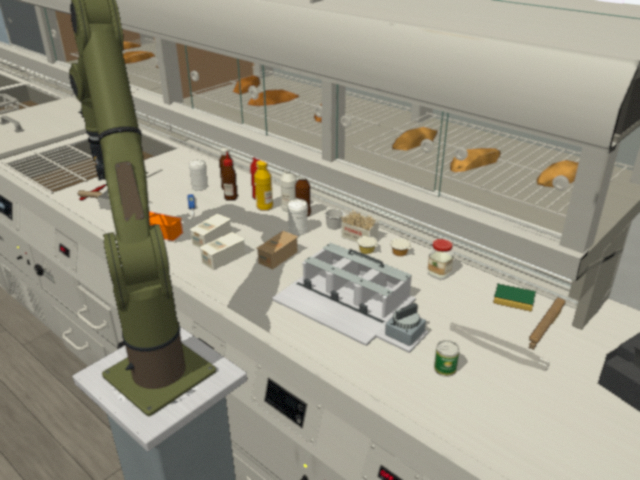

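View pics/top0.png

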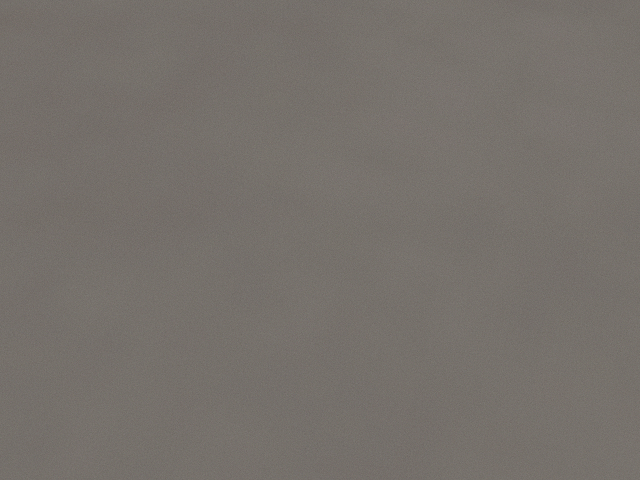

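The scene picture shows the carrier at (345,290), the lock ring at (405,325) and the tin at (446,357). The brown box is at (278,249), the white boxes at (222,249) and (210,232), and the orange look-alike, which I leave alone, at (165,226). The shaker is either (298,215) or (198,175). The top camera is fogged over, so I'll use the scene and wrist cameras.

```bash
python3 - <<'E'
from h import *
np.set_printoptions(precision=3,suppress=True)
p=cam('scene')
for n,uv,z in [('ring_bar',(408.2,305.8),.1),('tab',(336.3,291.8),.04),('back',(368.3,281.8),.012),('strap',(342.9,275.7),.08),('b',(342.7,299.1),.012),('c',(368.1,309.7),.012),('a',(314.5,286.7),.012),('brown',(279.9,258.4),0),('w',(221.4,258.7),0),('w2',(210,237.2),0),('or',(158.7,232.7),0),('tin',(446,367),0),('dr',(298,230),0)]:
    print(n,at_z(p,uv,z))
o=monitor.get_obs();w=cam('wrist');T=np.array(w['pose']);print(w['fx'],w['cx'],w['cy']);print(T)
R=o['tcp_rot'];print('cam in tcp',R.T@(T[:3,3]-o['ee_pos']));print(R.T@T[:3,:3])
cv2.imwrite('pics/w0.png',vision.get_image('wrist'))
E
```

```text
ring_bar [ 0.529 -0.374  0.1  ]
tab [ 0.514 -0.14   0.04 ]
back [ 0.646 -0.154  0.012]
strap [ 0.544 -0.139  0.08 ]
b [ 0.529 -0.152  0.012]
c [ 0.538 -0.238  0.012]
a [ 0.52  -0.05   0.012]
brown [0.574 0.152 0.   ]
w [0.447 0.293 0.   ]
w2 [0.51  0.427 0.   ]
or [0.411 0.585 0.   ]
tin [ 0.496 -0.522  0.   ]
dr [0.745 0.235 0.   ]
419.3148870854384 316.0484789853762 236.7081558674794
[[ 0.42  -0.874 -0.246  0.2  ]
 [ 0.907  0.405  0.114  0.598]
 [ 0.    -0.271  0.963  0.385]
 [ 0.     0.     0.     1.   ]]
cam in tcp [ 0.07   0.002 -0.146]
[[-0.001  0.963  0.271]
 [ 1.     0.001  0.   ]
 [-0.     0.271 -0.963]]
```

View pics/w0.png

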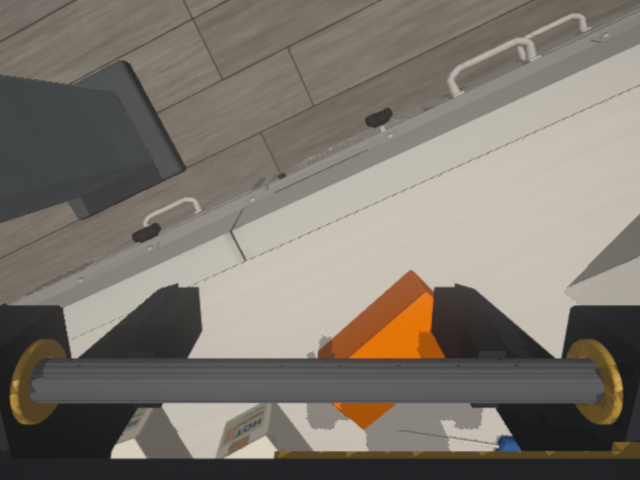

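The wrist view shows the orange look-alike at (400,340) and the white boxes at the lower edge. The gripper covers the lower half of the picture. I'm moving over the boxes to look again.

Request:
arm_command(steps=[-1, 0.08, -0.17, 0.08, 0, 0, -0.028, -1, 0.16, -0.35, 0.16, 0, 0, -0.056, -1, 0.24, -0.52, 0.24, 0, 0, -0.084, -1, 0.32, -0.7, 0.32, 0, 0, -0.11, -1, 0.4, -0.88, 0.4, 0, 0, -0.14])

```text
t: 1.88
ee_pos: [0.3817, 0.3039, 0.3588]
tcp_rot: [[-0.251, 0.968, 0.001], [0.968, 0.251, 0.001], [0.001, 0.001, -1.0]]
ft_force: [1.5, 0.6, -0.8]
width: 0.999
finger_force: 0.0
```

```bash
cat >> h.py <<'E'
def look(f,things,zs=None):
    w=cam('wrist'); cv2.imwrite(f'pics/{f}.png',vision.get_image('wrist'))
    import json; json.dump({k:np.array(v).tolist() for k,v in w.items()},open(f'pics/{f}.json','w'))
    for t,z in things:
        for a in models.mark_of(t,'wrist')[:5]: print(t,np.round(a['at'],1),round(a['p'],2),np.round(at_z(w,a['at'],z),4))
    return w
E
python3 - <<'E'
from h import *
look('w1',[('meal_box_1',0),('dredger',0),('carrier',0)]); o=monitor.get_obs(); print(o['ee_pos'],o['joint_positions'],o['tcp_rot'])
E
```

```text
meal_box_1 [370.5 204.4] 0.9 [0.4548 0.292  0.    ]
meal_box_1 [443.4 117.2] 0.87 [0.5074 0.4115 0.    ]
meal_box_1 [428.6 320. ] 0.64 [0.5734 0.1618 0.    ]
dredger [570.  299.7] 0.63 [0.7429 0.2356 0.    ]
[0.38158634 0.30517489 0.35840019] [-0.79755308  0.3594556   0.04151001  1.79610434 -0.01776423  0.98468224
 -0.49090432] [[-2.55135654e-01  9.66904642e-01  1.10029912e-03]
 [ 9.66904756e-01  2.55134182e-01  1.32003430e-03]
 [ 9.95623379e-04  1.40067227e-03 -9.99998523e-01]]
```

View pics/w1.png

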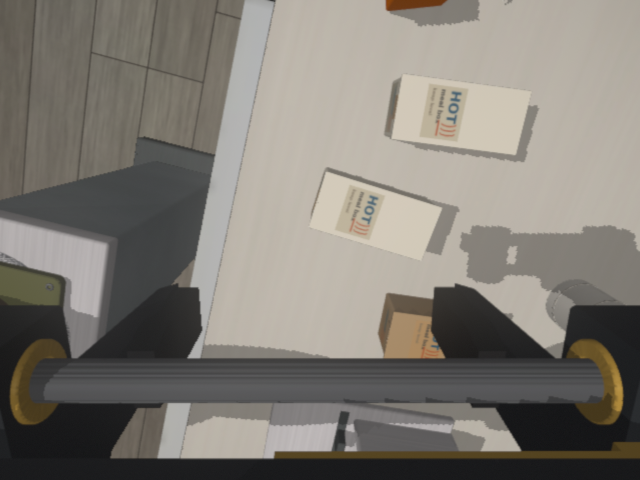

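The wrist view shows the two white boxes at (375,215) and (460,113), brown at about (410,330), the shaker at (590,305) and the orange box at the top edge. Next I move to the carrier and ring.

Request:
arm_command(steps=[-1, 0.04, -0.19, 0, 0, 0, -0.014, -1, 0.08, -0.38, 0, 0, 0, -0.028, -1, 0.12, -0.57, 0, 0, 0, -0.042, -1, 0.16, -0.76, 0, 0, 0, -0.056, -1, 0.2, -0.95, 0, 0, 0, -0.07])

```text
t: 2.7
ee_pos: [0.4414, 0.0211, 0.3572]
tcp_rot: [[0.177, 0.984, -0.001], [0.984, -0.177, 0.001], [0.001, -0.001, -1.0]]
ft_force: [0.2, 0.4, -0.4]
width: 0.998
finger_force: 0.0
```

Request:
arm_command(steps=[-1, 0.04, -0.19, 0, 0, 0, -0.018, -1, 0.08, -0.38, 0, 0, 0, -0.036, -1, 0.12, -0.57, 0, 0, 0, -0.054, -1, 0.16, -0.76, 0, 0, 0, -0.072, -1, 0.2, -0.95, 0, 0, 0, -0.09])

```text
t: 3.32
ee_pos: [0.5029, -0.2637, 0.3567]
tcp_rot: [[0.677, 0.736, -0.0], [0.736, -0.677, 0.002], [0.001, -0.002, -1.0]]
ft_force: [0.3, 0.1, -0.2]
width: 0.999
finger_force: 0.0
```

```bash
python3 - <<'E'
from h import *
look('w2',[('ring_bar',.1),('tab_b',.04),('back_stop',.012),('strap',.08),('lane_b',.012),('carrier',0),('tin',0)]); o=monitor.get_obs(); print(o['t'],o['ee_pos'],o['joint_positions'],o['tcp_rot'])
E
```

```text
ring_bar [406.2 259.1] 0.73 [ 0.5247 -0.3729  0.1   ]
tab_b [236.5  85.4] 0.75 [ 0.5122 -0.1297  0.04  ]
back_stop [405.8 258. ] 0.6 [ 0.5196 -0.4068  0.012 ]
strap [270.8  64.7] 0.63 [ 0.5523 -0.1458  0.08  ]
lane_b [261.9  87. ] 0.98 [ 0.5293 -0.145   0.012 ]
lane_b [326.  152.3] 0.89 [ 0.5335 -0.2454  0.012 ]
lane_b [191.2  24.8] 0.61 [ 0.5179 -0.0494  0.012 ]
tin [442.9 329.7] 0.67 [ 0.4913 -0.5225  0.    ]
tin [404.9 260.3] 0.23 [ 0.5161 -0.4132  0.    ]
3.725 [ 0.50175371 -0.26192146  0.35746423] [ 0.14979183  0.50907793  0.4212737   1.59534429 -0.22851625  1.08707191
 -0.11094632] [[ 6.75507218e-01  7.37353344e-01 -2.12187503e-04]
 [ 7.37352658e-01 -6.75506133e-01  1.58825449e-03]
 [ 1.02777080e-03 -1.22933439e-03 -9.99998716e-01]]
```

View pics/w2.png

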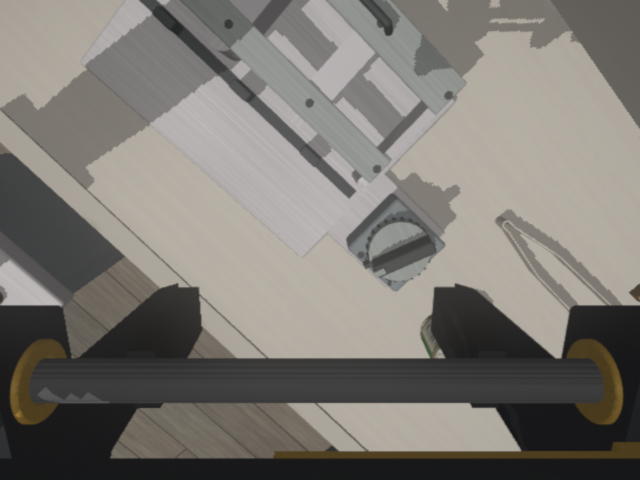

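The lock ring is at (400,250), its bar running from about (368,268) to (436,238). The three lane mouths lie along the dark slot, up and to the left of it.

```bash
cat > fit.py <<'E'
from h import *
import json
from scipy.optimize import least_squares
w=json.load(open('pics/w2.json'));s=cam('scene')
obs=[(w,(406.2,259.1),(-.02,-.225,.1)),(w,(236.5,85.4),None),(w,(270.8,64.7),(.025,0,.08)),(w,(261.9,87),(0,0,.012)),(w,(326,152.3),(0,-.1,.012)),(w,(191.2,24.8),(0,.1,.012)),
(s,(408.2,305.8),(-.02,-.225,.1)),(s,(342.7,299.1),(0,0,.012)),(s,(368.1,309.7),(0,-.1,.012)),(s,(314.5,286.7),(0,.1,.012)),(s,(342.9,275.7),(.025,0,.08))]
def c2w(q,X): c,n=np.cos(q[2]),np.sin(q[2]); return np.array([q[0]+c*X[0]-n*X[1],q[1]+n*X[0]+c*X[1],X[2]])
def f(q): return np.concatenate([proj(p,c2w(q,X))-uv for p,uv,X in obs if X])
E
python3 - <<'E'
from fit import *
r=least_squares(f,[.53,-.15,.08],loss='soft_l1'); print(r.x); print(np.round(r.fun.reshape(-1,2),1))
q=r.x; print('ring',c2w(q,(-.02,-.225,.1)))
im=cv2.imread('pics/w2.png')
a,b=at_z(w,(368,268),.1),at_z(w,(436,238),.1); d=b-a; print('bar yaw',np.arctan2(d[1],d[0]),np.linalg.norm(d), 'joint',.6+q[2]-np.arctan2(d[1],d[0]), (a+b)/2)
t=at_z(w,(236.5,85.4),.04); c,n=np.cos(q[2]),np.sin(q[2]); dx=t[:2]-q[:2]; print('tab carrier',c*dx[0]+n*dx[1],-n*dx[0]+c*dx[1])
cv2.imwrite('pics/w2r.png',cv2.resize(im[170:310,310:480],None,fx=4,fy=4,interpolation=cv2.INTER_CUBIC))
E
```

```text
[ 0.52706869 -0.14729544  0.07913912]
[[ 0.3  0.1]
 [-0.6 -0.2]
 [ 0.1  3. ]
 [ 1.8  0.1]
 [-0.5 -2.3]
 [-1.3  0.5]
 [-1.7 -0.4]
 [ 1.7  1.8]
 [-0.7 -0.1]
 [ 3.5 -0.3]]
ring [ 0.524919   -0.37317235  0.1       ]
bar yaw -0.3006599408324343 0.073935656482628 joint 0.9797990612647635 [ 0.52539202 -0.36490685  0.1       ]
tab carrier -0.013479802861183414 0.018695146144616745
```

View pics/w2r.png

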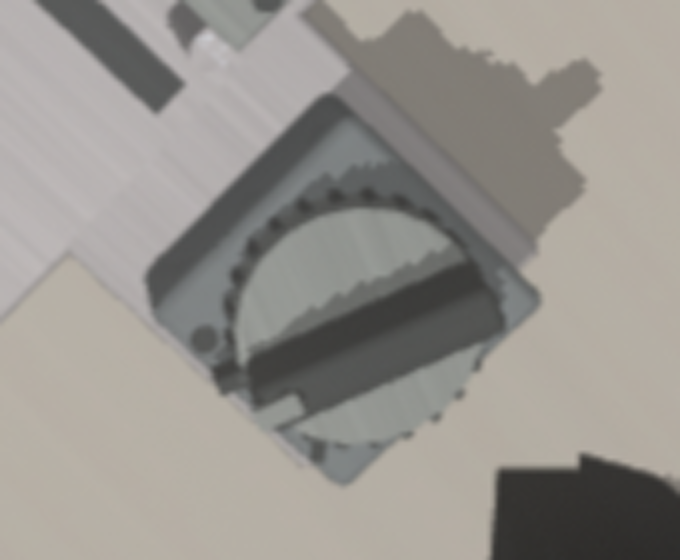

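Bar yaw is about -0.29 in world, so the joint is about 0.97 (starts toward locked). I'll grasp the bar with the fingers partly closed to clear the carrier wall.

Request:
arm_command(steps=[0, 0.015, -0.074, -0.08, 0, 0, -0.029, 0, 0.03, -0.148, -0.16, 0, 0, -0.058, 0, 0.045, -0.222, -0.24, 0, 0, -0.087, 0, 0.061, -0.296, -0.32, 0, 0, -0.116, 0, 0.077, -0.37, -0.4, 0, 0, -0.145])

```text
t: 4.35
ee_pos: [0.5254, -0.3742, 0.2371]
tcp_rot: [[0.996, -0.089, 0.001], [-0.089, -0.996, 0.001], [0.001, -0.001, -1.0]]
ft_force: [-0.2, -0.1, 0.2]
width: 0.505
finger_force: 0.0
```

Request:
arm_command(steps=[0, 0, 0, -0.1, 0, 0, -0.016, 0, 0, 0, -0.2, 0, 0, -0.033, 0, 0, 0, -0.25, 0, 0, -0.033, 0, 0, 0, -0.25, 0, 0, -0.033])

```text
t: 4.85
ee_pos: [0.5244, -0.3741, 0.1622]
tcp_rot: [[0.958, -0.286, -0.001], [-0.286, -0.958, 0.001], [-0.001, -0.001, -1.0]]
ft_force: [0.4, 1.0, 0.1]
width: 0.496
finger_force: 0.0
```

```bash
python3 - <<'E'
from h import *
w=look('w3',[('ring_bar',.1)]); o=monitor.get_obs(); print(o['t'],o['ee_pos'],np.arctan2(o['tcp_rot'][1,0],o['tcp_rot'][0,0]),o['width'],o['joint_positions'])
E
```

```text
ring_bar [318.2 257. ] 0.63 [ 0.5247 -0.3735  0.1   ]
4.95 [ 0.52491817 -0.37559667  0.16396401] -0.2918176184959086 0.5024399876289418 [ 0.24590576  0.88570277  0.601631    1.59416607 -0.61839538  0.85755436
 -0.77216505]
```

View pics/w3.png

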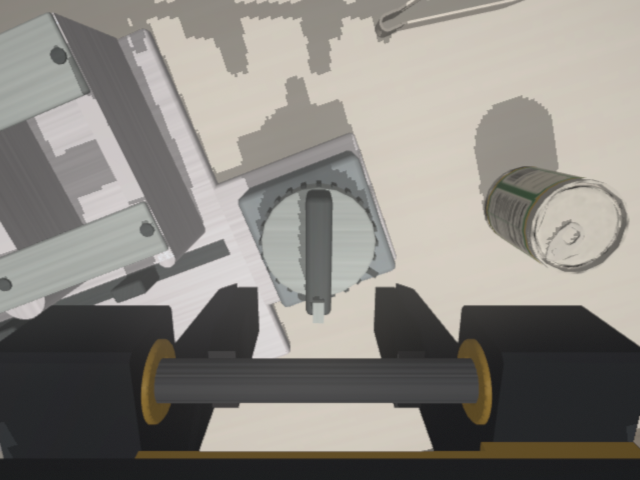

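The bar at (318,250) is vertical in the image and centred between the fingers. Descending and gripping.

Request:
arm_command(steps=[0, 0, 0.003, -0.14, 0, 0, 0, 0, 0, 0.006, -0.28, 0, 0, 0, 1, 0, 0.006, -0.28, 0, 0, 0, 1, 0, 0.006, -0.28, 0, 0, 0, 1, 0, 0.006, -0.28, 0, 0, 0], grip_force=30)

```text
t: 5.58
ee_pos: [0.5253, -0.3749, 0.0812]
tcp_rot: [[0.957, -0.289, 0.003], [-0.289, -0.957, -0.003], [0.004, 0.002, -1.0]]
ft_force: [0.7, -0.8, -0.7]
width: 0.184
finger_force: 0.0
```

Request:
arm_command(steps=[1, 0, 0, 0, 0, 0, 0.025, 1, 0, 0, 0, 0, 0, 0.05, 1, 0, 0, 0, 0, 0, 0.075, 1, 0, 0, 0, 0, 0, 0.1, 1, 0, 0, 0, 0, 0, 0.125])

```text
t: 6.2
ee_pos: [0.5249, -0.3737, 0.081]
tcp_rot: [[0.879, 0.476, 0.002], [0.476, -0.879, -0.001], [0.002, 0.001, -1.0]]
ft_force: [-1.5, 2.4, 4.7]
width: 0.157
finger_force: 30.0
```

Request:
arm_command(steps=[1, 0, 0, 0, 0, 0, 0.02, 1, 0, 0, 0, 0, 0, 0.035, 1, 0, 0, 0, 0, 0, 0.035, 1, 0, 0, 0, 0, 0, 0.035])

```text
t: 6.7
ee_pos: [0.5247, -0.3733, 0.081]
tcp_rot: [[0.759, 0.651, 0.002], [0.651, -0.759, 0.0], [0.002, 0.001, -1.0]]
ft_force: [-1.2, 3.1, 7.3]
width: 0.154
finger_force: 30.4
```

Request:
arm_command(steps=[1, 0, 0, 0, 0, 0, 0.015, 1, 0, 0, 0, 0, 0, 0.015])

```text
t: 6.95
ee_pos: [0.525, -0.3731, 0.081]
tcp_rot: [[0.694, 0.72, 0.002], [0.72, -0.694, 0.001], [0.002, 0.001, -1.0]]
ft_force: [-1.3, 4.0, 7.1]
width: 0.171
finger_force: 32.8
```

```bash
python3 - <<'E'
from h import *
o=monitor.get_obs(); print(o['t'],o['ee_pos'],np.arctan2(o['tcp_rot'][1,0],o['tcp_rot'][0,0]),o['moment'],o['ft_force'])
E
```

```text
6.95 [ 0.52496589 -0.37307595  0.08096374] 0.8033091671652567 [ 0.78015508  0.33484643 -0.80496306] [-1.33225481  3.96767757  7.05178406]
```

At the open stop (moment rises, bar widens in the grip). Releasing and rising.

Request:
arm_command(steps=[0, 0, 0, 0, 0, 0, -0.015, 0, 0, 0, 0, 0, 0, -0.015, 0, 0, 0, 0.15, 0, 0, -0.015, 0, -0.03, 0.1, 0.35, 0, 0, -0.015, 0, -0.06, 0.25, 0.55, 0, 0, -0.015])

```text
t: 7.58
ee_pos: [0.5081, -0.3101, 0.2317]
tcp_rot: [[0.758, 0.653, 0.002], [0.653, -0.758, -0.002], [-0.0, 0.003, -1.0]]
ft_force: [1.4, 0.5, 0.1]
width: 0.498
finger_force: 0.0
```

Request:
arm_command(steps=[-1, -0.1, 0.12, 0.1, 0, 0, -0.02, -1, -0.2, 0.25, 0.2, 0, 0, -0.04, -1, -0.2, 0.35, 0.25, 0, 0, -0.06, -1, -0.2, 0.4, 0.25, 0, 0, -0.08, -1, -0.2, 0.4, 0.25, 0, 0, -0.1])

```text
t: 8.2
ee_pos: [0.4487, -0.1879, 0.3051]
tcp_rot: [[0.997, 0.083, 0.002], [0.083, -0.997, 0.0], [0.002, -0.0, -1.0]]
ft_force: [0.8, 0.5, -0.3]
width: 1.0
finger_force: 0.0
```

```bash
python3 - <<'E'
from h import *
look('w4',[('ring_bar',.1),('tab_b',.04),('back_stop',.012),('strap',.08),('lane_b',.012)]); o=monitor.get_obs(); print(o['t'],o['ee_pos'],np.arctan2(o['tcp_rot'][1,0],o['tcp_rot'][0,0]),o['joint_positions'])
E
```

```text
ring_bar [550.3 131.2] 0.9 [ 0.5248 -0.371   0.1   ]
tab_b [229.2 118.1] 0.74 [ 0.5128 -0.0988  0.04  ]
back_stop [283.3 106.3] 0.46 [ 0.5282 -0.1468  0.012 ]
strap [274.9  74.1] 0.78 [ 0.5516 -0.1436  0.08  ]
lane_b [286.3 106.3] 0.97 [ 0.5285 -0.1498  0.012 ]
lane_b [381.7 111.3] 0.73 [ 0.5315 -0.2455  0.012 ]
lane_b [183.4 106.6] 0.62 [ 0.5197 -0.0472  0.012 ]
8.5 [ 0.44835751 -0.18965941  0.30444336] 0.08494156534789842 [-0.09951069  0.4833054   0.63236822  1.90669195 -0.36799972  0.8682595
 -0.76579935]
```

View pics/w4.png

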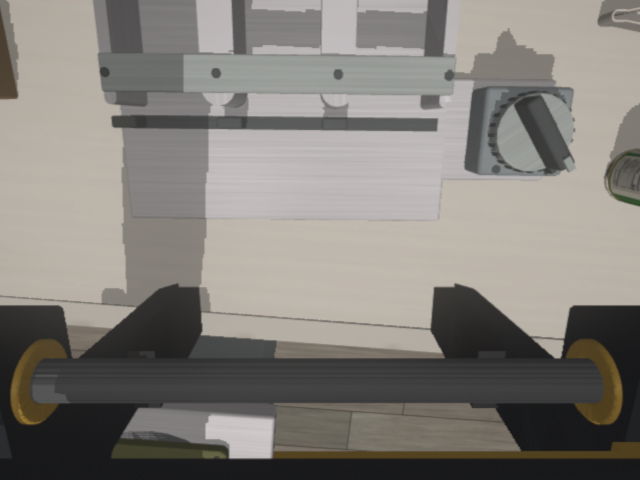

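The ring pointer is at the bar mark, so it's open. Lane b's mouth is at (280,105), between the noses at (220,100) and (336,100), and the strap screws are at columns 104, 216, 338 and 450. I'll refine the carrier pose from these.

```bash
python3 - <<'E'
from fit import *
v=json.load(open('pics/w4.json'))
obs.extend([(v,(550.3,131.2),(-.02,-.225,.1)),(v,(229.2,118.1),(-.0145,.05,.04)),(v,(274.9,74.1),(.025,0,.08)),(v,(286.3,106.3),(0,0,.012)),(v,(381.7,111.3),(0,-.1,.012)),(v,(183.4,106.6),(0,.1,.012))])
r=least_squares(f,[.53,-.15,.08],loss='soft_l1'); print(r.x); print(np.round(r.fun.reshape(-1,2),1)[-6:])
q=r.x
for y in (.15,.05,-.05,-.15): print(proj(v,c2w(q,(.025,y,.084))))
for X in [(-.115,.166,.012),(-.115,-.166,.012)]: print(proj(v,c2w(q,X)))
a=[at_z(v,u,.084) for u in ((104,72),(450,75))];d=a[0]-a[1];print(np.linalg.norm(d),np.arctan2(-d[0],d[1]))
a=[at_z(v,u,.012) for u in ((131,217),(438,220))];d=a[0]-a[1];print(np.linalg.norm(d),np.arctan2(-d[0],d[1]))
E
```

```text
[ 0.52736026 -0.14681306  0.07638236]
[[ 2.   0.5]
 [-0.9  4. ]
 [ 1.6 -0.7]
 [-3.1  0.9]
 [ 1.4 -3.5]
 [-0.1 -0. ]]
[92.98742192 71.67749427]
[215.07356757  72.4512536 ]
[337.08330768  73.22452869]
[459.01671397  73.99731999]
[130.36051795 218.1766475 ]
[439.19488094 220.01815864]
0.28368630589259364 0.07419589158904431
0.32988203073320005 0.07247478386294279
```

Carrier pose: (0.5274, -0.1468), yaw 0.075. Next I look at the brown box.

Request:
arm_command(steps=[-1, 0, 0.2, 0, 0, 0, 0, -1, 0, 0.4, 0, 0, 0, 0, -1, 0, 0.6, 0, 0, 0, 0, -1, 0, 0.8, 0, 0, 0, 0, -1, 0, 1, 0, 0, 0, 0])

```text
t: 9.12
ee_pos: [0.4485, 0.1124, 0.3045]
tcp_rot: [[0.996, 0.084, 0.001], [0.084, -0.996, 0.0], [0.001, 0.0, -1.0]]
ft_force: [1.0, -0.5, 0.1]
width: 1.001
finger_force: 0.0
```

Request:
arm_command(steps=[-1, 0, 0.14, 0, 0, 0, 0, -1, 0, 0.14, 0, 0, 0, 0])

```text
t: 9.38
ee_pos: [0.4482, 0.1564, 0.3038]
tcp_rot: [[0.996, 0.092, -0.0], [0.092, -0.996, 0.001], [-0.0, -0.001, -1.0]]
ft_force: [0.9, -0.8, 0.9]
width: 1.003
finger_force: 0.0
```

```bash
cat >> h.py <<'E'
import json
def top_rect(f,lo,hi,z=.06,roi=None):
    """min-area rect of the colour blob, mapped to world at height z"""
    im=cv2.imread(f'pics/{f}.png'); w=json.load(open(f'pics/{f}.json'))
    m=cv2.inRange(cv2.cvtColor(im,cv2.COLOR_BGR2HSV),np.array(lo),np.array(hi)); m[300:]=0
    m=cv2.morphologyEx(m,cv2.MORPH_CLOSE,np.ones((9,9)),)
    for c in cv2.findContours(m,0,2)[0]:
        if cv2.contourArea(c)<1500: continue
        c=cv2.convexHull(c)[:,0,:]
        P=np.array([at_z(w,u,z)[:2] for u in c],np.float32)*1000
        (x,y),(a,b),t=cv2.minAreaRect(P)
        if a<b: a,b,t=b,a,t+90
        t=(t+90)%180-90
        print('rect px',c.mean(0).round(),'centre',round(x/1000,4),round(y/1000,4),'size',round(a),round(b),'yaw',round(np.radians(t),3))
E
python3 - <<'E'
from h import *
look('w5',[('meal_box_1',0)]); o=monitor.get_obs(); print(o['t'],o['ee_pos'])
top_rect('w5',(5,60,40),(25,255,255))
E
```

```text
meal_box_1 [195.  170.8] 0.64 [0.4529 0.2884 0.    ]
meal_box_1 [ 72.2 109. ] 0.63 [0.5047 0.4147 0.    ]
meal_box_1 [322.2  61.9] 0.58 [0.5728 0.1634 0.    ]
9.475 [0.44848604 0.15214644 0.30421629]
rect px [322.  86.] centre 0.5613 0.1607 size 105 64 yaw 0.103
```

View pics/w5.png

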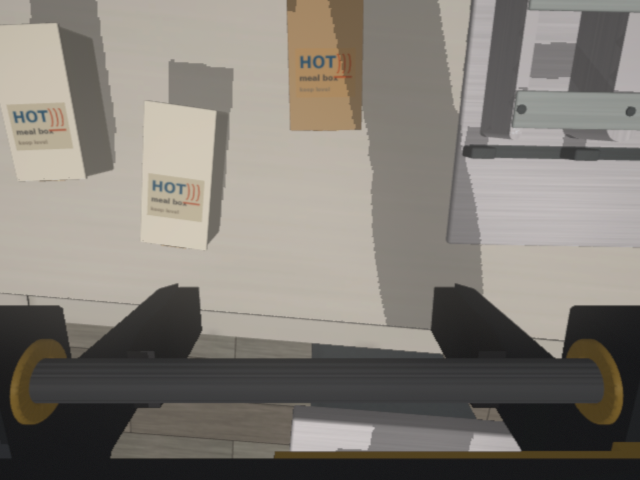

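Brown at about (325,65), cut off by the top edge; its centre works out to (0.575, 0.162), yaw 0.10. The whites are at (178,175) and (45,105). Only the brown one is a cardboard-brown box; the orange one is out of view and stays out of the job. Grasping brown.

Request:
arm_command(steps=[-1, 0.15, 0.01, -0.1, 0, 0, 0.002, -1, 0.3, 0.02, -0.2, 0, 0, 0.002, -1, 0.42, 0.03, -0.35, 0, 0, 0.002, -1, 0.423, 0.033, -0.5, 0, 0, 0.002, -1, 0.423, 0.033, -0.5, 0, 0, 0.002])

```text
t: 10.1
ee_pos: [0.5733, 0.16, 0.1516]
tcp_rot: [[0.996, 0.093, -0.007], [0.093, -0.996, -0.002], [-0.007, 0.002, -1.0]]
ft_force: [0.2, -0.4, 0.6]
width: 0.997
finger_force: 0.0
```

```bash
python3 - <<'E'
from h import *
look('w6',[]); o=monitor.get_obs(); print(o['t'],o['ee_pos'],np.arctan2(o['tcp_rot'][1,0],o['tcp_rot'][0,0]))
for f,cs in (('w5',[(147,101),(216,110),(207,249),(142,243)]),('w5',[(-3,27),(58,25),(86,179),(18,181)]),('w1',[(327,170),(442,206),(424,260),(311,226)]),('w1',[(402,74),(531,90),(522,155),(391,138)])):
    w=json.load(open(f'pics/{f}.json')); P=np.array([at_z(w,u,.06)[:2] for u in cs],np.float32)*1000; print(f,cv2.minAreaRect(P))
E
```

```text
10.15 [0.57476039 0.16043852 0.15392988] 0.093367006646344
w5 ((452.19000244140625, 287.9776611328125), (62.90121841430664, 132.9424285888672), 87.66547393798828)
w5 ((505.66510009765625, 412.0947265625), (130.32566833496094, 63.67587661743164), 6.89675760269165)
w1 ((454.6083679199219, 290.6285095214844), (63.2297248840332, 134.0538787841797), 87.21247863769531)
w1 ((509.578857421875, 414.22186279296875), (138.78785705566406, 63.787113189697266), 7.304502487182617)
```

View pics/w6.png

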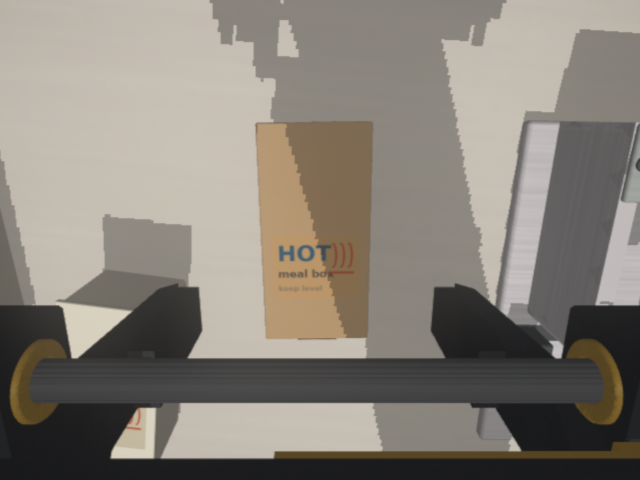

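The brown box is centred between the fingers, with top corners at (257,123) and (368,338). Descending and gripping.

Request:
arm_command(steps=[-1, 0.002, 0, -0.2, 0, 0, 0.0015, -1, 0.002, 0, -0.4, 0, 0, 0.0015, -1, 0.002, 0, -0.4, 0, 0, 0.0015, 1, 0.002, 0, -0.4, 0, 0, 0.0015, 1, 0.002, 0, -0.4, 0, 0, 0.0015], grip_force=20)

```text
t: 10.78
ee_pos: [0.5783, 0.1629, 0.0377]
tcp_rot: [[0.994, 0.105, 0.006], [0.105, -0.994, 0.001], [0.006, -0.0, -1.0]]
ft_force: [0.5, 0.8, 0.0]
width: 0.796
finger_force: 0.0
```

Request:
arm_command(steps=[1, 0, 0, 0, 0, 0, 0, 1, 0, 0, 0, 0, 0, 0, 1, 0, 0, 0.15, 0, 0, 0, 1, 0, 0, 0.3, 0, 0, 0, 1, 0, 0, 0.5, 0, 0, 0])

```text
t: 11.4
ee_pos: [0.5749, 0.1629, 0.1858]
tcp_rot: [[0.994, 0.105, -0.002], [0.105, -0.994, -0.0], [-0.002, -0.0, -1.0]]
ft_force: [1.0, 1.3, -1.7]
width: 0.724
finger_force: 20.0
```

Request:
arm_command(steps=[1, -0.03, -0.16, 0, 0, 0, -0.001, 1, -0.06, -0.34, 0, 0, 0, -0.002, 1, -0.1, -0.53, 0, 0, 0, -0.003, 1, -0.13, -0.72, 0, 0, 0, -0.004, 1, -0.17, -0.9, 0, 0, 0, -0.005])

```text
t: 12.02
ee_pos: [0.5247, -0.1092, 0.1853]
tcp_rot: [[0.997, 0.074, 0.002], [0.074, -0.997, -0.0], [0.002, 0.0, -1.0]]
ft_force: [0.9, 0.3, -1.5]
width: 0.725
finger_force: 20.0
```

Request:
arm_command(steps=[1, -0.06, -0.16, 0, 0, 0, 0, 1, -0.13, -0.32, 0, 0, 0, 0, 1, -0.2, -0.48, 0, 0, 0, 0, 1, -0.2, -0.48, -0.1, 0, 0, 0, 1, -0.2, -0.48, -0.1, 0, 0, 0])

```text
t: 12.65
ee_pos: [0.4636, -0.2507, 0.1537]
tcp_rot: [[0.997, 0.073, -0.002], [0.073, -0.997, 0.002], [-0.002, -0.002, -1.0]]
ft_force: [-0.5, 0.8, -0.8]
width: 0.728
finger_force: 20.0
```

```bash
python3 - <<'E'
from h import *
look('w7',[('lane_b',.012),('ring_bar',.1)]); o=monitor.get_obs(); print(o['t'],o['ee_pos'],np.arctan2(o['tcp_rot'][1,0],o['tcp_rot'][0,0]),o['width'],o['finger_force'])
E
```

```text
lane_b [319.7 118.8] 0.97 [ 0.5334 -0.2462  0.012 ]
lane_b [ 18.  117.1] 0.93 [ 0.5201 -0.0474  0.012 ]
lane_b [171.8 115.6] 0.87 [ 0.5284 -0.1488  0.012 ]
ring_bar [589.5 159.2] 0.89 [ 0.5245 -0.3733  0.1   ]
12.8 [ 0.46574154 -0.25070973  0.15518696] 0.07560435980024705 0.7303004261016501 20.00003688968718
```

View pics/w7.png

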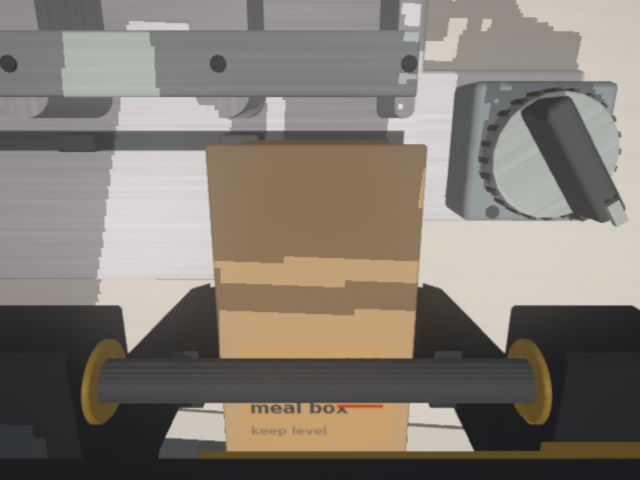

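The brown box's nose is at (317,147), centred on lane c between the noses at (237,105) and (402,105). Lowering, then sliding in.

Request:
arm_command(steps=[1, -0.002, -0.003, -0.15, 0, 0, 0, 1, -0.002, -0.003, -0.28, 0, 0, 0, 1, -0.002, -0.003, -0.355, 0, 0, 0, 1, -0.002, -0.003, -0.355, 0, 0, 0])

```text
t: 13.3
ee_pos: [0.4651, -0.2516, 0.0475]
tcp_rot: [[0.997, 0.076, 0.0], [0.076, -0.997, 0.0], [0.0, -0.0, -1.0]]
ft_force: [-0.1, 0.4, -2.2]
width: 0.732
finger_force: 20.0
```

Request:
arm_command(steps=[1, 0.05, 0.004, 0, 0, 0, 0, 1, 0.1, 0.008, 0, 0, 0, 0, 1, 0.15, 0.011, 0, 0, 0, 0, 1, 0.15, 0.011, 0, 0, 0, 0])

```text
t: 13.8
ee_pos: [0.5125, -0.2482, 0.0487]
tcp_rot: [[0.997, 0.077, 0.004], [0.077, -0.997, -0.001], [0.004, 0.002, -1.0]]
ft_force: [-0.8, -0.4, -1.0]
width: 0.734
finger_force: 20.0
```

```bash
python3 - <<'E'
from h import *
look('w8',[]); o=monitor.get_obs(); print(o['t'],o['ee_pos'],np.arctan2(o['tcp_rot'][1,0],o['tcp_rot'][0,0]),o['width'],o['finger_force'],o['ft_force'])
E
```

```text
13.85 [ 0.5108306  -0.24844359  0.04847696] 0.07618324684506664 0.730874169056387 19.999786564148962 [-0.2532416   0.16136011 -1.54391228]
```

View pics/w8.png

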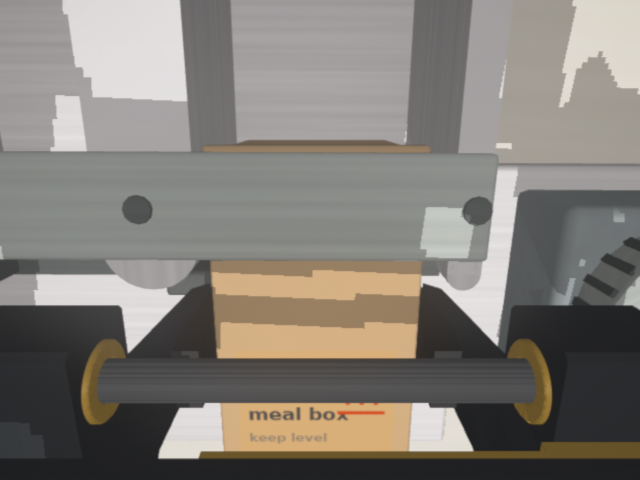

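The nose is under the front strap and centred in the lane. Releasing, going behind the tail and pushing.

Request:
arm_command(steps=[-1, 0, 0, 0, 0, 0, 0, -1, 0, 0, 0, 0, 0, 0, -1, 0, 0, 0.1, 0, 0, 0, -1, 0, 0, 0.26, 0, 0, 0, -1, 0, 0, 0.26, 0, 0, 0])

```text
t: 14.48
ee_pos: [0.5108, -0.2506, 0.1289]
tcp_rot: [[0.997, 0.073, 0.006], [0.073, -0.997, -0.003], [0.005, 0.004, -1.0]]
ft_force: [-0.3, -0.6, 0.1]
width: 0.998
finger_force: 0.0
```

Request:
arm_command(steps=[1, -0.15, -0.012, 0, 0, 0, 0, 1, -0.32, -0.024, 0, 0, 0, 0, 1, -0.32, -0.024, 0, 0, 0, 0, 1, -0.32, -0.024, -0.14, 0, 0, 0, 1, -0.32, -0.024, -0.28, 0, 0, 0])

```text
t: 15.1
ee_pos: [0.4147, -0.2562, 0.0406]
tcp_rot: [[0.997, 0.074, 0.002], [0.074, -0.997, -0.001], [0.002, 0.001, -1.0]]
ft_force: [0.1, -0.5, 0.5]
width: 0.452
finger_force: 0.0
```

```bash
cat >> h.py <<'E'
Q=(.5274,-.1468,.0755)
def st():
    o=monitor.get_obs(); c,s=np.cos(Q[2]),np.sin(Q[2]); d=o['ee_pos'][:2]-np.array(Q[:2])
    print('t',round(o['t'],2),'tcp',o['ee_pos'].round(4),'carrier',np.round([c*d[0]+s*d[1],-s*d[0]+c*d[1]],4),'yaw',round(np.arctan2(o['tcp_rot'][1,0],o['tcp_rot'][0,0]),3),'w',round(o['width'],3),'ff',round(o['finger_force'],1),'F',o['ft_force'].round(1))
E
python3 - <<'E'
from h import *
look('w9',[]);st()
E
```

```text
t 15.15 tcp [ 0.4124 -0.2549  0.0363] carrier [-0.1228 -0.0991] yaw 0.074 w 0.409 ff 0.0 F [-0.9 -0.3 -2.6]
```

Request:
arm_command(steps=[1, 0, 0, 0, 0, 0, 0, 1, 0.04, 0.003, 0, 0, 0, 0, 1, 0.12, 0.009, 0, 0, 0, 0, 1, 0.2, 0.015, 0, 0, 0, 0, 1, 0.28, 0.021, 0, 0, 0, 0])

```text
t: 15.78
ee_pos: [0.4996, -0.2501, 0.0438]
tcp_rot: [[0.997, 0.075, 0.002], [0.075, -0.997, -0.002], [0.002, 0.002, -1.0]]
ft_force: [-1.6, 0.1, 0.2]
width: 0.002
finger_force: 0.5
```

```bash
python3 - <<'E'
from h import *
look('w10',[]);st()
E
```

```text
t 15.82 tcp [ 0.5042 -0.2491  0.0438] carrier [-0.0308 -0.1002] yaw 0.079 w 0.006 ff 0.0 F [ 3.5  0.3 -0.4]
```

View pics/w10.png

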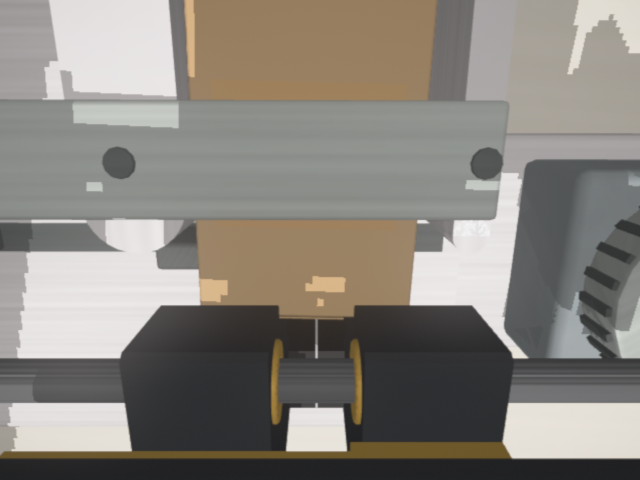

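The tail at row 318 is flush with the fingers and the box is running straight in the lane. I'll finish the push gently.

Request:
arm_command(steps=[1, 0.025, 0.002, 0, 0, 0, 0, 1, 0.05, 0.004, 0, 0, 0, 0, 1, 0.067, 0.005, 0, 0, 0, 0, 1, 0.067, 0.005, 0, 0, 0, 0])

```text
t: 16.32
ee_pos: [0.5177, -0.2484, 0.0418]
tcp_rot: [[0.997, 0.074, 0.0], [0.074, -0.997, -0.0], [0.0, 0.0, -1.0]]
ft_force: [0.4, -0.3, 0.1]
width: 0.001
finger_force: 0.0
```

```bash
python3 - <<'E'
from h import *
st()
E
```

```text
t 16.32 tcp [ 0.5177 -0.2484  0.0418] carrier [-0.0173 -0.1006] yaw 0.074 w 0.001 ff 0.0 F [ 0.4 -0.3  0.1]
```

Request:
arm_command(steps=[1, 0.015, 0.001, 0, 0, 0, 0, 1, 0.03, 0.002, 0, 0, 0, 0, 1, 0.036, 0.003, 0, 0, 0, 0, 1, 0.036, 0.003, 0, 0, 0, 0])

```text
t: 16.82
ee_pos: [0.5251, -0.2478, 0.0416]
tcp_rot: [[0.997, 0.072, -0.005], [0.072, -0.997, 0.001], [-0.005, -0.001, -1.0]]
ft_force: [-7.5, 0.6, 5.1]
width: 0.007
finger_force: 3.5
```

```bash
python3 - <<'E'
from h import *
look('w11',[]);st()
E
```

```text
t 16.88 tcp [ 0.525  -0.2478  0.0416] carrier [-0.01   -0.1005] yaw 0.072 w 0.011 ff 3.5 F [-6.5 -0.7  4.5]
```

View pics/w11.png

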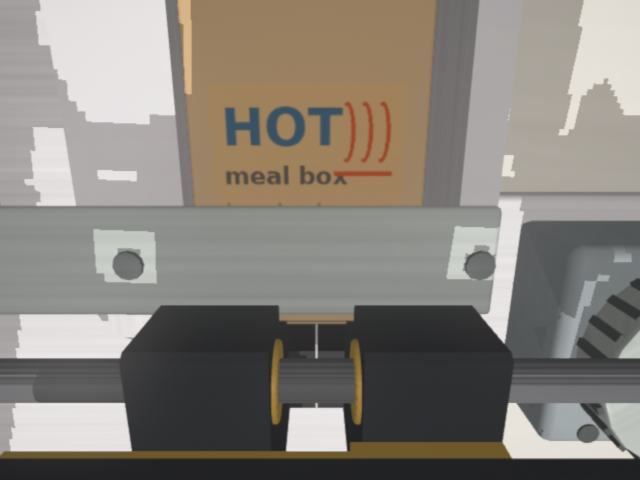

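Contact at about 7 N against the back stop: the brown box is home (tail at x ≈ 0). I've used all 14 picture views, so from here I go by numbers only. Next, the nearer white box.

Request:
arm_command(steps=[1, -0.1, -0.008, 0, 0, 0, 0, 1, -0.13, -0.008, 0.15, 0, 0, 0, 1, -0.16, 0, 0.33, 0, 0, 0, -1, -0.18, 0.1, 0.42, 0, 0, 0, -1, -0.2, 0.28, 0.42, 0, 0, 0])

```text
t: 17.5
ee_pos: [0.4703, -0.1653, 0.1702]
tcp_rot: [[0.998, 0.07, 0.007], [0.07, -0.998, -0.004], [0.007, 0.004, -1.0]]
ft_force: [1.1, 0.7, -1.0]
width: 0.205
finger_force: 0.0
```

Request:
arm_command(steps=[-1, 0, 0.2, 0, 0, 0, -0.004, -1, -0.01, 0.4, 0, 0, 0, -0.008, -1, -0.02, 0.6, 0, 0, 0, -0.012, -1, -0.03, 0.8, 0, 0, 0, -0.016, -1, -0.04, 0.98, 0, 0, 0, -0.019])

```text
t: 18.12
ee_pos: [0.4565, 0.1334, 0.1678]
tcp_rot: [[0.999, -0.045, 0.001], [-0.045, -0.999, 0.001], [0.001, -0.001, -1.0]]
ft_force: [0.1, 0.4, -0.5]
width: 0.773
finger_force: 0.0
```

Request:
arm_command(steps=[-1, 0, 0.19, 0, 0, 0, 0, -1, 0, 0.38, 0, 0, 0, 0, -1, 0, 0.53, 0, 0, 0, 0, -1, 0, 0.53, 0, 0, 0, 0])

```text
t: 18.62
ee_pos: [0.4555, 0.2949, 0.1671]
tcp_rot: [[0.999, -0.037, 0.0], [-0.037, -0.999, 0.002], [0.0, -0.002, -1.0]]
ft_force: [0.4, -0.9, -0.8]
width: 0.998
finger_force: 0.0
```

```bash
cat >> h.py <<'E'
def white(f,z=.06):
    im=cv2.imread(f'pics/{f}.png'); h=cv2.cvtColor(im,cv2.COLOR_BGR2HSV)
    c=h[150:330:6,250:390:7].reshape(-1,3); print('centre hsv',np.percentile(c,[20,50,80],axis=0).astype(int).tolist(),'bg',h[60:100,560:620].reshape(-1,3).mean(0).astype(int))
E
python3 - <<'E'
from h import *
st();look('w12',[('meal_box_1',0)]);white('w12')
im=cv2.imread('pics/w12.png')
lsd=cv2.createLineSegmentDetector().detect(cv2.cvtColor(im,cv2.COLOR_BGR2GRAY)[:305])[0][:,0]
w=json.load(open('pics/w12.json'))
for l in lsd:
    if np.hypot(l[2]-l[0],l[3]-l[1])>60 and 200<(l[0]+l[2])/2<450:
        a,b=at_z(w,l[:2],.06),at_z(w,l[2:],.06); d=b-a; print(l.round(),a[:2].round(4),b[:2].round(4),np.round(np.arctan2(d[1],d[0]),3))
E
```

```text
t 18.62 tcp [0.4555 0.2949 0.1671] carrier [-0.0384  0.4458] yaw -0.037 w 0.998 ff 0.0 F [ 0.4 -0.9 -0.8]
meal_box_1 [155.  155.4] 0.68 [0.5041 0.4137 0.    ]
meal_box_1 [327.4 214.9] 0.66 [0.4546 0.2883 0.    ]
centre hsv [[18, 24, 177], [20, 30, 194], [20, 32, 199]] bg [ 18  24 151]
[384. 132. 278. 130.] [0.5168 0.2544] [0.5199 0.3165] 1.522
[277. 132. 279. 303.] [0.5191 0.3174] [0.4101 0.3227] 3.093
[375. 303. 384. 134.] [0.4078 0.26  ] [0.5153 0.2547] -0.049
[288. 236. 368. 236.] [0.4558 0.3142] [0.4535 0.2642] -1.618
[366. 295. 289. 295.] [0.4137 0.266 ] [0.4158 0.3157] 1.529
```

Request:
arm_command(steps=[-1, -0.01, -0.017, -0.1, 0, 0, -0.001, -1, -0.01, -0.017, -0.22, 0, 0, -0.001, -1, -0.01, -0.017, -0.22, 0, 0, -0.001])

```text
t: 19.1
ee_pos: [0.4522, 0.282, 0.1005]
tcp_rot: [[0.998, -0.055, -0.004], [-0.055, -0.998, -0.003], [-0.004, 0.003, -1.0]]
ft_force: [-0.0, -0.8, 0.2]
width: 1.0
finger_force: 0.0
```

```bash
python3 - <<'E'
from h import *
st()
E
```

```text
t 19.1 tcp [0.4522 0.282  0.1005] carrier [-0.0426  0.4332] yaw -0.055 w 1.0 ff 0.0 F [-0.  -0.8  0.2]
```

Request:
arm_command(steps=[-1, 0, 0.015, -0.11, 0, 0, 0.001, -1, 0, 0.015, -0.222, 0, 0, 0.001, 1, 0, 0.015, -0.222, 0, 0, 0.001, 1, 0, 0.015, -0.222, 0, 0, 0.001, 1, 0, 0.015, -0.222, 0, 0, 0.001])

```text
t: 19.73
ee_pos: [0.4545, 0.2888, 0.0369]
tcp_rot: [[0.999, -0.046, 0.003], [-0.046, -0.999, 0.001], [0.003, -0.001, -1.0]]
ft_force: [0.2, -1.8, 5.5]
width: 0.727
finger_force: 20.0
```

```bash
python3 - <<'E'
from h import *
st()
E
```

```text
t 19.73 tcp [0.4545 0.2888 0.0369] carrier [-0.0398  0.4399] yaw -0.046 w 0.727 ff 20.0 F [ 0.2 -1.8  5.5]
```

Request:
arm_command(steps=[1, 0, 0, 0, 0, 0, 0, 1, 0, 0, 0, 0, 0, 0, 1, 0, 0, 0.15, 0, 0, 0, 1, 0, 0, 0.3, 0, 0, 0, 1, 0, 0, 0.5, 0, 0, 0])

```text
t: 20.35
ee_pos: [0.4517, 0.2892, 0.1857]
tcp_rot: [[0.999, -0.045, -0.003], [-0.045, -0.999, -0.001], [-0.003, 0.001, -1.0]]
ft_force: [0.5, 1.1, -2.0]
width: 0.73
finger_force: 19.9
```

Request:
arm_command(steps=[1, 0, -0.16, 0, 0, 0, 0.004, 1, 0.005, -0.34, 0, 0, 0, 0.008, 1, 0.01, -0.54, 0, 0, 0, 0.012, 1, 0.01, -0.74, 0, 0, 0, 0.016, 1, 0.01, -0.94, 0, 0, 0, 0.019])

```text
t: 20.98
ee_pos: [0.4558, 0.0057, 0.1851]
tcp_rot: [[0.997, 0.076, -0.0], [0.076, -0.997, 0.0], [-0.0, -0.001, -1.0]]
ft_force: [1.7, -0.5, -1.4]
width: 0.731
finger_force: 19.9
```

Request:
arm_command(steps=[1, 0.005, -0.19, 0, 0, 0, 0, 1, 0.01, -0.36, 0, 0, 0, 0, 1, 0.01, -0.53, 0, 0, 0, 0, 1, 0.01, -0.53, -0.1, 0, 0, 0, 1, 0.01, -0.53, -0.1, 0, 0, 0])

```text
t: 21.6
ee_pos: [0.4576, -0.1513, 0.1539]
tcp_rot: [[0.997, 0.073, -0.004], [0.073, -0.997, 0.002], [-0.004, -0.003, -1.0]]
ft_force: [-0.4, 0.7, -3.0]
width: 0.727
finger_force: 19.9
```

```bash
cat >> h.py <<'E'
def lines(f,z,cols=(180,460),rmax=330):
    im=cv2.imread(f'pics/{f}.png'); w=json.load(open(f'pics/{f}.json'))
    for l in cv2.createLineSegmentDetector().detect(cv2.cvtColor(im,cv2.COLOR_BGR2GRAY)[:rmax])[0][:,0]:
        if np.hypot(l[2]-l[0],l[3]-l[1])>60 and cols[0]<(l[0]+l[2])/2<cols[1]:
            a,b=at_z(w,l[:2],z),at_z(w,l[2:],z); d=b-a; print(l.round(),a[:2].round(4),b[:2].round(4),np.round(np.arctan2(d[1],d[0]),3))
E
python3 - <<'E'
from h import *
st();look('w13',[('lane_b',.012)]);st();lines('w13',.18)
E
```

```text
t 21.6 tcp [ 0.4576 -0.1513  0.1539] carrier [-0.0699  0.0008] yaw 0.073 w 0.727 ff 19.9 F [-0.4  0.7 -3. ]
lane_b [471.3 115.7] 0.91 [ 0.5363 -0.2461  0.012 ]
lane_b [170.4 118.2] 0.83 [ 0.5204 -0.0483  0.012 ]
lane_b [322.  118.1] 0.79 [ 0.5277 -0.1482  0.012 ]
t 21.7 tcp [ 0.459  -0.1511  0.1553] carrier [-0.0685  0.0009] yaw 0.075 w 0.73 ff 19.9 F [ 0.6  0.  -0.6]
[288. 131. 553. 132.] [ 0.5239 -0.1373] [ 0.529  -0.2103] -1.501
[314. 256. 214. 250.] [ 0.4883 -0.1471] [ 0.4879 -0.1171] 1.585
[382. 308. 228. 299.] [ 0.4728 -0.1693] [ 0.4723 -0.1214] 1.582
[417. 254. 317. 249.] [ 0.491  -0.1777] [ 0.4905 -0.1477] 1.585
[423. 139. 207. 138.] [ 0.5246 -0.1748] [ 0.5204 -0.1149] 1.641
[221. 271. 373. 280.] [ 0.4811 -0.1191] [ 0.4817 -0.1656] -1.558
[374. 100. 286. 100.] [ 0.5339 -0.1602] [ 0.5321 -0.1362] 1.642
[266.  31. 376.  31.] [ 0.5487 -0.1301] [ 0.5507 -0.1586] -1.499
[ 29.  96. 471.  96.] [ 0.528  -0.0668] [ 0.5366 -0.186 ] -1.498
[358. 134. 288. 134.] [ 0.5245 -0.1567] [ 0.5231 -0.1373] 1.643
```

Box nose at (315,138), centred and parallel. Same sequence in lane b.

Request:
arm_command(steps=[1, -0.002, -0.003, -0.15, 0, 0, 0, 1, -0.002, -0.003, -0.28, 0, 0, 0, 1, -0.002, -0.003, -0.352, 0, 0, 0, 1, -0.002, -0.003, -0.352, 0, 0, 0])

```text
t: 22.2
ee_pos: [0.4591, -0.152, 0.0494]
tcp_rot: [[0.997, 0.075, -0.0], [0.075, -0.997, 0.001], [-0.0, -0.001, -1.0]]
ft_force: [-1.1, -0.3, -2.2]
width: 0.727
finger_force: 20.0
```

Request:
arm_command(steps=[1, 0.05, 0.004, 0, 0, 0, 0, 1, 0.1, 0.008, 0, 0, 0, 0, 1, 0.15, 0.011, 0, 0, 0, 0, 1, 0.15, 0.011, 0, 0, 0, 0])

```text
t: 22.7
ee_pos: [0.5056, -0.1488, 0.0506]
tcp_rot: [[0.997, 0.077, 0.003], [0.077, -0.997, -0.001], [0.003, 0.001, -1.0]]
ft_force: [0.3, -1.5, -2.2]
width: 0.733
finger_force: 20.0
```

```bash
python3 - <<'E'
from h import *
st()
E
```

```text
t 22.7 tcp [ 0.5056 -0.1488  0.0506] carrier [-0.0219 -0.0003] yaw 0.077 w 0.733 ff 20.0 F [ 0.3 -1.5 -2.2]
```

Request:
arm_command(steps=[-1, 0, 0, 0, 0, 0, 0, -1, 0, 0, 0, 0, 0, 0, -1, 0, 0, 0.1, 0, 0, 0, -1, 0, 0, 0.26, 0, 0, 0, -1, 0, 0, 0.26, 0, 0, 0])

```text
t: 23.32
ee_pos: [0.5049, -0.1507, 0.1303]
tcp_rot: [[0.997, 0.073, 0.005], [0.073, -0.997, -0.002], [0.005, 0.002, -1.0]]
ft_force: [0.5, -0.4, 0.6]
width: 0.999
finger_force: 0.0
```

Request:
arm_command(steps=[1, -0.15, -0.012, 0, 0, 0, 0, 1, -0.33, -0.025, 0, 0, 0, 0, 1, -0.33, -0.025, 0, 0, 0, 0, 1, -0.33, -0.025, -0.14, 0, 0, 0, 1, -0.33, -0.025, -0.285, 0, 0, 0])

```text
t: 23.95
ee_pos: [0.4075, -0.1573, 0.0427]
tcp_rot: [[0.997, 0.079, -0.003], [0.079, -0.997, 0.003], [-0.002, -0.003, -1.0]]
ft_force: [9.9, -25.8, -3.3]
width: 0.456
finger_force: 0.0
```

Request:
arm_command(steps=[1, 0, 0, 0, 0, 0, 0, 1, 0.04, 0.003, 0, 0, 0, 0, 1, 0.12, 0.009, 0, 0, 0, 0, 1, 0.2, 0.015, 0, 0, 0, 0, 1, 0.28, 0.021, 0, 0, 0, 0])

```text
t: 24.58
ee_pos: [0.4921, -0.1524, 0.0455]
tcp_rot: [[0.998, 0.069, -0.0], [0.069, -0.998, -0.002], [-0.0, 0.002, -1.0]]
ft_force: [-1.1, -1.6, 0.1]
width: 0.008
finger_force: 0.6
```

```bash
python3 - <<'E'
from h import *
look('w14',[]);st()
E
```

```text
t 24.62 tcp [ 0.4966 -0.1513  0.0454] carrier [-0.031  -0.0022] yaw 0.073 w 0.001 ff 0.0 F [ 4.6 -0.7 -0.3]
```

A 26 N sideways spike showed up during the retreat. I'll check the box's alignment before pushing on.

```bash
python3 - <<'E'
from h import *
for f in ('w10','w14'):
    print(f);lines(f,.072,(170,470),325)
look('w15',[('meal_box_1',0),('lane_b',.012)]);st(); print(models.boxes_of('meal_box_1','wrist')[:3])
vision.get_image('scene')
p=cam('scene')
for t in ['meal_box_1','tin','dredger']:
    for a in models.mark_of(t,'scene')[:5]: print(t,np.round(a['at']),round(a['p'],2),at_z(p,a['at'],0).round(3))
E
```

```text
w10
[356. 305. 471. 305.] [ 0.5158 -0.2595] [ 0.5184 -0.2946] -1.499
[161. 305. 277. 304.] [ 0.5115 -0.2   ] [ 0.5142 -0.2354] -1.496
[177.  99. 168.   1.] [ 0.5718 -0.2058] [ 0.5954 -0.2041] 0.074
[184.   1. 188.  74.] [ 0.5957 -0.2081] [ 0.5783 -0.2089] -3.095
[474.   0. 465. 101.] [ 0.6012 -0.281 ] [ 0.5772 -0.2827] -3.069
[194.  76. 193.   1.] [ 0.5781 -0.2106] [ 0.5959 -0.2104] 0.01
[427.  98. 436.   1.] [ 0.577  -0.2726] [ 0.6004 -0.2714] 0.051
[158. 216. 416. 217.] [ 0.5392 -0.2   ] [ 0.5446 -0.274 ] -1.498
[357. 219. 198. 219.] [ 0.5426 -0.2572] [ 0.5392 -0.2115] 1.644
w14
[354. 305. 471. 305.] [ 0.5076 -0.1617] [ 0.51   -0.1977] -1.505
[201. 305. 274. 305.] [ 0.5044 -0.1141] [ 0.5059 -0.1369] -1.504
[279. 315. 352. 314.] [ 0.5025 -0.1386] [ 0.5043 -0.1612] -1.492
[175.  26. 179.  98.] [ 0.5829 -0.1081] [ 0.5651 -0.1088] -3.099
[193.  68. 193.   1.] [ 0.5729 -0.1127] [ 0.5891 -0.1128] -0.011
[415.  99. 421.   1.] [ 0.5691 -0.1725] [ 0.5931 -0.1709] 0.067
[461.   1. 453.  98.] [ 0.5937 -0.181 ] [ 0.5701 -0.1827] -3.071
[182.  99. 413.  98.] [ 0.5648 -0.1095] [ 0.5693 -0.172 ] -1.499
[433. 217. 191. 218.] [ 0.5369 -0.1821] [ 0.5319 -0.1114] 1.642
[202.  84. 393.  84.] [ 0.5692 -0.1149] [ 0.5727 -0.1661] -1.503
[386. 228. 212. 228.] [ 0.5328 -0.1686] [ 0.5293 -0.1176] 1.64
[207. 214. 416. 214.] [ 0.5333 -0.1162] [ 0.5374 -0.1769] -1.504
meal_box_1 [307.7  95.5] 0.62 [ 0.5763 -0.1406  0.    ]
t 24.77 tcp [ 0.4908 -0.1516  0.0447] carrier [-0.0369 -0.002 ] yaw 0.072 w 0.006 ff 0.0 F [-0.3 -0.1  0. ]
[{'bbox': [533.6, 0.0, 640.0, 249.5], 'p': 0.73}, {'bbox': [180.5, 0.0, 426.3, 311.4], 'p': 0.61}]
meal_box_1 [211. 240.] 0.79 [0.502 0.412 0.   ]
meal_box_1 [350. 290.] 0.73 [ 0.591 -0.13   0.   ]
meal_box_1 [380. 299.] 0.64 [ 0.614 -0.224  0.   ]
tin [446. 366.] 0.86 [ 0.499 -0.518  0.   ]
tin [345. 273.] 0.74 [ 0.649 -0.062  0.   ]
```

The white box is straight in lane b (edges at columns 193 and 418, tail at row 314), and the third box is unmoved at (0.503, 0.413). Continuing the push.

Request:
arm_command(steps=[1, 0.025, 0.002, 0, 0, 0, 0, 1, 0.05, 0.004, 0, 0, 0, 0, 1, 0.07, 0.008, 0, 0, 0, 0, 1, 0.07, 0.008, 0, 0, 0, 0])

```text
t: 25.52
ee_pos: [0.5123, -0.1488, 0.0436]
tcp_rot: [[0.997, 0.075, -0.003], [0.075, -0.997, 0.001], [-0.003, -0.001, -1.0]]
ft_force: [-0.1, 0.3, 0.7]
width: 0.008
finger_force: 0.0
```

Request:
arm_command(steps=[1, 0.01, 0.001, 0, 0, 0, 0, 1, 0.02, 0.002, 0, 0, 0, 0, 1, 0.02, 0.002, 0, 0, 0, 0])

```text
t: 25.9
ee_pos: [0.5178, -0.1484, 0.0437]
tcp_rot: [[0.997, 0.074, -0.003], [0.074, -0.997, 0.001], [-0.003, -0.002, -1.0]]
ft_force: [-0.4, 0.7, -1.5]
width: 0.003
finger_force: 0.0
```

```bash
python3 - <<'E'
from h import *
st()
E
```

```text
t 25.9 tcp [ 0.5178 -0.1484  0.0437] carrier [-0.0097 -0.0009] yaw 0.074 w 0.003 ff 0.0 F [-0.4  0.7 -1.5]
```

Request:
arm_command(steps=[1, 0.008, 0.001, 0, 0, 0, 0, 1, 0.015, 0.001, 0, 0, 0, 0, 1, 0.015, 0.001, 0, 0, 0, 0])

```text
t: 26.28
ee_pos: [0.5177, -0.1484, 0.0437]
tcp_rot: [[0.997, 0.072, -0.01], [0.072, -0.997, 0.003], [-0.01, -0.003, -1.0]]
ft_force: [-7.5, 0.6, 6.7]
width: 0.004
finger_force: 4.5
```

```bash
python3 - <<'E'
from h import *
look('w16',[]);st()
print(models.boxes_of('meal_box_1','wrist')[:3])
lines('w16',.072,(170,470),325)
E
```

```text
t 26.32 tcp [ 0.5177 -0.1483  0.0437] carrier [-0.0098 -0.0008] yaw 0.072 w 0.009 ff 4.5 F [-8.6 -0.2  5.6]
[{'bbox': [178.2, 0.0, 432.7, 322.3], 'p': 0.84}, {'bbox': [534.3, 0.0, 640.0, 317.9], 'p': 0.81}]
[183. 202. 165.   0.] [ 0.5627 -0.106 ] [ 0.6138 -0.1024] 0.071
[180.  28. 191. 168.] [ 0.6078 -0.106 ] [ 0.5724 -0.1081] -3.082
[279. 318. 353. 318.] [ 0.5282 -0.1349] [ 0.5299 -0.1576] -1.497
[354. 305. 471. 305.] [ 0.5344 -0.1575] [ 0.537  -0.1928] -1.498
[161. 305. 277. 305.] [ 0.5301 -0.0985] [ 0.5327 -0.1339] -1.498
[418. 204. 432.   0.] [ 0.5668 -0.1726] [ 0.6185 -0.1688] 0.072
[319. 204. 417. 204.] [ 0.565  -0.1446] [ 0.5669 -0.1722] -1.504
[475.   1. 459. 163.] [ 0.6192 -0.1793] [ 0.5791 -0.1822] -3.069
[351. 312. 281. 311.] [ 0.5321 -0.1566] [ 0.5307 -0.1352] 1.635
[214. 201. 206.  86.] [ 0.5637 -0.1146] [ 0.5944 -0.1125] 0.071
[217.  83. 314.  83.] [ 0.5952 -0.1153] [ 0.597  -0.1409] -1.499
[404.  86. 398. 202.] [ 0.5981 -0.1644] [ 0.5671 -0.1667] -3.07
[338.  83. 402.  83.] [ 0.5975 -0.1471] [ 0.5987 -0.1638] -1.495
[359. 207. 204. 207.] [ 0.5649 -0.156 ] [ 0.5617 -0.1119] 1.643
```

Home: same stop position, 7.5 N. Now the third box.

Request:
arm_command(steps=[1, -0.1, -0.008, 0, 0, 0, 0, 1, -0.13, -0.008, 0.15, 0, 0, 0, 1, -0.14, 0, 0.33, 0, 0, 0, -1, -0.12, 0.1, 0.42, 0, 0, 0, -1, -0.1, 0.28, 0.42, 0, 0, 0])

```text
t: 27.0
ee_pos: [0.4942, -0.0657, 0.1724]
tcp_rot: [[0.998, 0.07, 0.003], [0.07, -0.998, -0.001], [0.003, 0.001, -1.0]]
ft_force: [0.2, 0.7, -0.9]
width: 0.209
finger_force: 0.0
```

Request:
arm_command(steps=[-1, 0.01, 0.2, 0, 0, 0, 0.002, -1, 0.02, 0.4, 0, 0, 0, 0.003, -1, 0.03, 0.6, 0, 0, 0, 0.004, -1, 0.04, 0.8, 0, 0, 0, 0.006, -1, 0.05, 0.98, 0, 0, 0, 0.007])

```text
t: 27.62
ee_pos: [0.5069, 0.2327, 0.1699]
tcp_rot: [[0.993, 0.119, -0.003], [0.119, -0.993, 0.002], [-0.003, -0.002, -1.0]]
ft_force: [1.8, 0.1, -0.1]
width: 0.774
finger_force: 0.0
```

Request:
arm_command(steps=[-1, 0, 0.19, 0, 0, 0, 0, -1, 0, 0.38, 0, 0, 0, 0, -1, 0, 0.6, 0, 0, 0, 0, -1, 0, 0.6, 0, 0, 0, 0, -1, 0, 0.6, 0, 0, 0, 0])

```text
t: 28.25
ee_pos: [0.5068, 0.4094, 0.1696]
tcp_rot: [[0.993, 0.118, -0.003], [0.118, -0.993, 0.0], [-0.003, -0.001, -1.0]]
ft_force: [0.4, -0.8, -0.2]
width: 0.999
finger_force: 0.0
```

```bash
python3 - <<'E'
from h import *
st();look('w17',[('meal_box_1',0)]);lines('w17',.06,(180,460),305);st()
E
```

```text
t 28.25 tcp [0.5068 0.4094 0.1696] carrier [0.0214 0.5562] yaw 0.118 w 0.999 ff 0.0 F [ 0.4 -0.8 -0.2]
meal_box_1 [314.3 213.1] 0.79 [0.5063 0.4124 0.    ]
meal_box_1 [106.8 297. ] 0.58 [0.4169 0.5723 0.    ]
[348. 126. 258. 127.] [0.5745 0.4   ] [0.5675 0.4525] 1.703
[360. 303. 364. 143.] [0.4627 0.3762] [0.5656 0.3892] 0.125
[258. 129. 266. 303.] [0.5661 0.4528] [0.4553 0.4385] -3.014
[272. 231. 352. 230.] [0.505  0.4388] [0.5117 0.3888] -1.436
[352. 289. 274. 290.] [0.4719 0.3832] [0.4653 0.4337] 1.701
t 28.35 tcp [0.5075 0.4076 0.17  ] carrier [0.022  0.5543] yaw 0.115 w 0.999 ff 0.0 F [ 0.1 -0.2  0.4]
```

Request:
arm_command(steps=[-1, -0.007, 0.017, -0.16, 0, 0, 0.0017, -1, -0.007, 0.017, -0.32, 0, 0, 0.0017, -1, -0.007, 0.017, -0.45, 0, 0, 0.0017, -1, -0.007, 0.017, -0.45, 0, 0, 0.0017, 1, -0.007, 0.017, -0.45, 0, 0, 0.0017])

```text
t: 28.98
ee_pos: [0.5065, 0.4141, 0.0366]
tcp_rot: [[0.992, 0.127, -0.001], [0.127, -0.992, 0.002], [-0.001, -0.002, -1.0]]
ft_force: [0.4, 0.1, -0.1]
width: 0.911
finger_force: 0.0
```

Request:
arm_command(steps=[1, 0, 0, 0, 0, 0, 0, 1, 0, 0, 0, 0, 0, 0, 1, 0, 0, 0, 0, 0, 0])

```text
t: 29.35
ee_pos: [0.5061, 0.4148, 0.0367]
tcp_rot: [[0.992, 0.128, -0.001], [0.128, -0.992, 0.002], [-0.001, -0.002, -1.0]]
ft_force: [-0.6, -0.9, 6.8]
width: 0.725
finger_force: 20.0
```

Request:
arm_command(steps=[1, 0, 0, 0.15, 0, 0, 0, 1, 0, 0, 0.3, 0, 0, 0, 1, 0, 0, 0.5, 0, 0, 0, 1, 0, 0, 0.5, 0, 0, 0])

```text
t: 29.85
ee_pos: [0.5079, 0.4159, 0.1903]
tcp_rot: [[0.992, 0.128, 0.005], [0.128, -0.992, 0.006], [0.006, -0.006, -1.0]]
ft_force: [0.4, 0.2, -1.9]
width: 0.729
finger_force: 20.0
```

Request:
arm_command(steps=[1, -0.02, -0.16, 0, 0, 0, -0.002, 1, -0.04, -0.34, 0, 0, 0, -0.004, 1, -0.06, -0.54, 0, 0, 0, -0.006, 1, -0.08, -0.74, 0, 0, 0, -0.007, 1, -0.1, -0.93, 0, 0, 0, -0.0084])

```text
t: 30.48
ee_pos: [0.4737, 0.1342, 0.1842]
tcp_rot: [[0.997, 0.076, -0.004], [0.076, -0.997, 0.001], [-0.004, -0.001, -1.0]]
ft_force: [0.3, -1.0, -1.4]
width: 0.731
finger_force: 20.0
```

Request:
arm_command(steps=[1, -0.03, -0.19, 0, 0, 0, 0, 1, -0.06, -0.38, 0, 0, 0, 0, 1, -0.087, -0.57, 0, 0, 0, 0, 1, -0.087, -0.627, -0.1, 0, 0, 0, 1, -0.087, -0.627, -0.1, 0, 0, 0])

```text
t: 31.1
ee_pos: [0.4471, -0.0531, 0.1536]
tcp_rot: [[0.997, 0.072, -0.007], [0.072, -0.997, 0.002], [-0.007, -0.003, -1.0]]
ft_force: [-0.4, 0.5, -1.3]
width: 0.727
finger_force: 20.0
```

```bash
python3 - <<'E'
from h import *
st();look('w18',[('lane_b',.012)]);st();lines('w18',.18,(290,340))
E
```

```text
t 31.1 tcp [ 0.4471 -0.0531  0.1536] carrier [-0.073   0.0995] yaw 0.072 w 0.727 ff 20.0 F [-0.4  0.5 -1.3]
lane_b [472.6 111.1] 0.8 [ 0.5282 -0.1481  0.012 ]
lane_b [316.6 113.2] 0.75 [ 0.5196 -0.0463  0.012 ]
lane_b [623.9 113.5] 0.6 [ 0.5337 -0.2472  0.012 ]
lane_b [525.7  56.9] 0.16 [ 0.5631 -0.1759  0.012 ]
t 31.2 tcp [ 0.4484 -0.0511  0.1547] carrier [-0.0715  0.1014] yaw 0.077 w 0.727 ff 20.0 F [-0.4  0.1 -1.1]
[413. 315. 233. 308.] [ 0.4605 -0.081 ] [ 0.4589 -0.0249] 1.6
[222. 280. 406. 288.] [ 0.4681 -0.0213] [ 0.4697 -0.0775] -1.541
[426. 133. 207. 133.] [ 0.5157 -0.077 ] [ 0.5113 -0.0168] 1.643
[372.  92. 264.  92.] [ 0.5254 -0.061 ] [ 0.5233 -0.0322] 1.643
[228.  89. 399.  89.] [ 0.5234 -0.0225] [ 0.5266 -0.0683] -1.502
[263.  23. 373.  23.] [ 0.54   -0.0313] [ 0.542  -0.0596] -1.499
```

Request:
arm_command(steps=[1, 0.003, -0.003, -0.15, 0, 0, 0, 1, 0.003, -0.003, -0.28, 0, 0, 0, 1, 0.003, -0.003, -0.347, 0, 0, 0, 1, 0.003, -0.003, -0.347, 0, 0, 0])

```text
t: 31.7
ee_pos: [0.4498, -0.0514, 0.0503]
tcp_rot: [[0.997, 0.078, -0.004], [0.078, -0.997, 0.003], [-0.004, -0.003, -1.0]]
ft_force: [-1.1, -0.8, -1.6]
width: 0.732
finger_force: 20.0
```

Request:
arm_command(steps=[1, 0.05, 0.004, 0, 0, 0, 0, 1, 0.1, 0.008, 0, 0, 0, 0, 1, 0.15, 0.011, 0, 0, 0, 0, 1, 0.15, 0.011, 0, 0, 0, 0])

```text
t: 32.2
ee_pos: [0.4966, -0.0487, 0.0518]
tcp_rot: [[0.997, 0.079, -0.0], [0.079, -0.997, 0.0], [-0.0, -0.0, -1.0]]
ft_force: [0.1, 0.4, -1.6]
width: 0.726
finger_force: 20.0
```

```bash
python3 - <<'E'
from h import *
st()
E
```

```text
t 32.2 tcp [ 0.4966 -0.0487  0.0518] carrier [-0.0233  0.1001] yaw 0.079 w 0.726 ff 20.0 F [ 0.1  0.4 -1.6]
```

Request:
arm_command(steps=[-1, 0, 0, 0, 0, 0, 0, -1, 0, 0, 0, 0, 0, 0, -1, 0, 0, 0.1, 0, 0, 0, -1, 0, 0, 0.26, 0, 0, 0, -1, 0, 0, 0.26, 0, 0, 0])

```text
t: 32.83
ee_pos: [0.4958, -0.0506, 0.1312]
tcp_rot: [[0.997, 0.075, 0.002], [0.075, -0.997, 0.0], [0.002, -0.0, -1.0]]
ft_force: [-0.5, 0.9, -0.2]
width: 1.001
finger_force: 0.0
```

Request:
arm_command(steps=[1, -0.15, -0.012, 0, 0, 0, 0, 1, -0.33, -0.025, 0, 0, 0, 0, 1, -0.33, -0.025, 0, 0, 0, 0, 1, -0.33, -0.025, 0, 0, 0, 0, 1, -0.33, -0.025, -0.14, 0, 0, 0])

```text
t: 33.45
ee_pos: [0.3995, -0.0585, 0.087]
tcp_rot: [[0.997, 0.077, 0.004], [0.077, -0.997, -0.004], [0.003, 0.004, -1.0]]
ft_force: [0.3, 0.6, -1.7]
width: 0.458
finger_force: 0.0
```

Request:
arm_command(steps=[1, 0, 0, -0.15, 0, 0, 0, 1, 0.04, 0.003, -0.15, 0, 0, 0, 1, 0.12, 0.009, -0.15, 0, 0, 0, 1, 0.2, 0.015, -0.15, 0, 0, 0, 1, 0.28, 0.021, -0.15, 0, 0, 0])

```text
t: 34.08
ee_pos: [0.4812, -0.0508, 0.0427]
tcp_rot: [[0.997, 0.076, -0.001], [0.076, -0.997, 0.0], [-0.001, -0.0, -1.0]]
ft_force: [0.4, 0.1, -0.4]
width: 0.008
finger_force: 0.2
```

```bash
python3 - <<'E'
from h import *
look('w19',[]);lines('w19',.072,(170,470),325);st();print(models.boxes_of('meal_box_1','wrist')[:3])
E
```

```text
[354. 305. 471. 305.] [ 0.4981 -0.0597] [ 0.5007 -0.0948] -1.496
[482. 261. 422. 261.] [ 0.5149 -0.0956] [ 0.5136 -0.078 ] 1.646
[161. 305. 277. 305.] [ 0.4936 -0.0012] [ 0.4963 -0.0363] -1.495
[279. 319. 352. 319.] [ 0.4916 -0.0373] [ 0.4932 -0.0594] -1.5
[195. 208. 200. 273.] [ 0.5244 -0.0115] [ 0.5047 -0.0129] -3.07
[428.  84. 434.   1.] [ 0.5621 -0.0727] [ 0.5817 -0.0712] 0.074
[179.   0. 185.  83.] [ 0.577  -0.0077] [ 0.5576 -0.0091] -3.07
[174.  82. 167.   1.] [ 0.5577 -0.0062] [ 0.5767 -0.0048] 0.073
[441. 207. 321. 207.] [ 0.5298 -0.081 ] [ 0.5274 -0.0471] 1.641
[187.  82. 427.  83.] [ 0.5579 -0.0096] [ 0.5624 -0.0723] -1.499
[396. 231. 218. 230.] [ 0.522  -0.0692] [ 0.5185 -0.0183] 1.641
[182. 204. 381. 204.] [ 0.5254 -0.008 ] [ 0.5296 -0.064 ] -1.496
t 34.12 tcp [ 0.4858 -0.0499  0.0428] carrier [-0.0341  0.0998] yaw 0.079 w 0.005 ff 0.0 F [ 3.5 -0.5 -0.3]
[{'bbox': [550.7, 0.0, 640.0, 228.2], 'p': 0.79}, {'bbox': [177.1, 1.4, 434.6, 323.3], 'p': 0.6}]
```

Request:
arm_command(steps=[1, 0.025, 0.002, 0, 0, 0, 0, 1, 0.05, 0.004, 0, 0, 0, 0, 1, 0.075, 0.006, 0, 0, 0, 0, 1, 0.085, 0.006, 0, 0, 0, 0, 1, 0.085, 0.006, 0, 0, 0, 0])

```text
t: 34.8
ee_pos: [0.5055, -0.0493, 0.0416]
tcp_rot: [[0.997, 0.076, -0.003], [0.076, -0.997, 0.001], [-0.003, -0.001, -1.0]]
ft_force: [-0.2, -0.1, 0.1]
width: 0.008
finger_force: 0.0
```

```bash
python3 - <<'E'
from h import *
st()
E
```

```text
t 34.8 tcp [ 0.5055 -0.0493  0.0416] carrier [-0.0145  0.0988] yaw 0.076 w 0.008 ff 0.0 F [-0.2 -0.1  0.1]
```

Request:
arm_command(steps=[1, 0.01, 0.001, 0, 0, 0, 0, 1, 0.02, 0.002, 0, 0, 0, 0, 1, 0.028, 0.002, 0, 0, 0, 0, 1, 0.028, 0.002, 0, 0, 0, 0])

```text
t: 35.3
ee_pos: [0.5104, -0.0485, 0.0415]
tcp_rot: [[0.997, 0.075, -0.009], [0.075, -0.997, 0.002], [-0.009, -0.003, -1.0]]
ft_force: [-6.8, -0.0, 4.5]
width: 0.005
finger_force: 3.4
```

```bash
python3 - <<'E'
from h import *
st()
look('w20',[]);print(models.boxes_of('meal_box_1','wrist')[:3])
E
```

```text
t 35.3 tcp [ 0.5104 -0.0485  0.0415] carrier [-0.0095  0.0993] yaw 0.075 w 0.005 ff 3.4 F [-6.8 -0.   4.5]
[{'bbox': [544.3, 0.0, 640.0, 325.1], 'p': 0.88}]
```

All three are home. Back to the ring (bar now at yaw 0.68).

Request:
arm_command(steps=[1, -0.1, -0.008, 0, 0, 0, 0, 1, -0.13, -0.008, 0.18, 0, 0, 0, 1, -0.13, -0.03, 0.36, 0, 0, 0.01, 0, -0.1, -0.15, 0.42, 0, 0, 0.03, 0, -0.06, -0.3, 0.42, 0, 0, 0.05])

```text
t: 36.02
ee_pos: [0.4974, -0.1386, 0.1695]
tcp_rot: [[0.922, 0.387, 0.0], [0.387, -0.922, -0.001], [0.0, 0.001, -1.0]]
ft_force: [-0.0, 0.7, -0.2]
width: 0.205
finger_force: 0.0
```

Request:
arm_command(steps=[0, 0.03, -0.2, 0, 0, 0, 0.02, 0, 0.07, -0.4, 0, 0, 0, 0.035, 0, 0.11, -0.6, 0, 0, 0, 0.046, 0, 0.11, -0.78, 0, 0, 0, 0.046, 0, 0.11, -0.78, 0, 0, 0, 0.046])

```text
t: 36.65
ee_pos: [0.5265, -0.3793, 0.168]
tcp_rot: [[0.783, 0.622, -0.003], [0.622, -0.783, -0.006], [-0.007, 0.003, -1.0]]
ft_force: [-0.7, 1.3, -0.5]
width: 0.497
finger_force: 0.0
```

```bash
python3 - <<'E'
from h import *
w=look('w21',[('ring_bar',.1)]);st();lines('w21',.1,(250,390),310)
E
```

```text
ring_bar [306.1 250.7] 0.62 [ 0.5248 -0.373   0.1   ]
t 36.75 tcp [ 0.5284 -0.3725  0.1673] carrier [-0.0161 -0.2252] yaw 0.678 w 0.5 ff 0.0 F [ 0.5  0.6 -0.8]
[243.  70. 284.   1.] [ 0.5774 -0.2938] [ 0.6125 -0.2913] 0.072
[291. 261. 291. 186.] [ 0.5154 -0.3701] [ 0.5478 -0.3455] 0.651
[224. 240. 277. 158.] [ 0.5025 -0.3352] [ 0.5542 -0.3315] 0.072
[318. 189. 318. 287.] [ 0.5546 -0.3572] [ 0.5123 -0.3908] -2.469
[273. 112. 343.   0.] [ 0.5708 -0.3163] [ 0.6296 -0.312 ] 0.072
[295. 141. 379. 199.] [ 0.5666 -0.3333] [ 0.5704 -0.3851] -1.498
[308.  -0. 265.  70.] [ 0.62   -0.2997] [ 0.5839 -0.3022] -3.071
[298. 123. 392. 189.] [ 0.5742 -0.3293] [ 0.5784 -0.3871] -1.499
[391. 192. 322. 144.] [ 0.5768 -0.3875] [ 0.5738 -0.3444] 1.64
```

Request:
arm_command(steps=[0, -0.01, -0.003, -0.14, 0, 0, 0, 0, -0.01, -0.003, -0.285, 0, 0, 0, 0, -0.01, -0.003, -0.285, 0, 0, 0, 1, -0.01, -0.003, -0.285, 0, 0, 0, 1, -0.01, -0.003, -0.285, 0, 0, 0], grip_force=30)

```text
t: 37.38
ee_pos: [0.5268, -0.374, 0.0843]
tcp_rot: [[0.778, 0.629, -0.001], [0.629, -0.778, -0.003], [-0.002, 0.002, -1.0]]
ft_force: [0.7, 0.1, 1.3]
width: 0.299
finger_force: 0.0
```

Request:
arm_command(steps=[1, 0, 0, 0, 0, 0, 0, 1, 0, 0, 0, 0, 0, 0, 1, 0, 0, 0, 0, 0, 0])

```text
t: 37.75
ee_pos: [0.5253, -0.3727, 0.0833]
tcp_rot: [[0.778, 0.628, -0.004], [0.628, -0.778, 0.001], [-0.002, -0.003, -1.0]]
ft_force: [-1.6, 2.5, 6.1]
width: 0.156
finger_force: 30.0
```

Request:
arm_command(steps=[1, 0, 0, 0, 0, 0, -0.025, 1, 0, 0, 0, 0, 0, -0.05, 1, 0, 0, 0, 0, 0, -0.075, 1, 0, 0, 0, 0, 0, -0.1, 1, 0, 0, 0, 0, 0, -0.125])

```text
t: 38.38
ee_pos: [0.5269, -0.3732, 0.0835]
tcp_rot: [[0.995, -0.104, -0.001], [-0.104, -0.995, 0.001], [-0.002, -0.001, -1.0]]
ft_force: [-0.8, 1.1, 4.6]
width: 0.236
finger_force: 54.9
```

```bash
python3 - <<'E'
from h import *
st();print(monitor.get_obs()['moment'])
E
```

```text
t 38.38 tcp [ 0.5269 -0.3732  0.0835] carrier [-0.0176 -0.2257] yaw -0.105 w 0.236 ff 54.9 F [-0.8  1.1  4.6]
[0.28151161 0.07133577 1.87238018]
```

The ring is blocked part-way: the moment is 1.9 N m and the bar is slipping in the grip. I'm backing off, releasing and looking at the tails.

Request:
arm_command(steps=[1, 0, 0, 0, 0, 0, 0.03, 1, 0, 0, 0, 0, 0, 0.06, 1, 0, 0, 0, 0, 0, 0.09, 1, 0, 0, 0, 0, 0, 0.12, 1, 0, 0, 0, 0, 0, 0.14])

```text
t: 39.0
ee_pos: [0.5258, -0.3724, 0.0831]
tcp_rot: [[0.714, 0.7, -0.003], [0.7, -0.714, 0.001], [-0.001, -0.002, -1.0]]
ft_force: [-1.2, 2.7, 5.0]
width: 0.166
finger_force: 32.5
```

Request:
arm_command(steps=[0, 0, 0, 0, 0, 0, -0.01, 0, 0, 0, 0, 0, 0, -0.01, 0, 0, 0, 0.2, 0, 0, -0.02, 0, -0.06, 0.1, 0.4, 0, 0, -0.04, 0, -0.15, 0.25, 0.55, 0, 0, -0.06])

```text
t: 39.62
ee_pos: [0.4859, -0.3078, 0.2407]
tcp_rot: [[0.924, 0.382, -0.0], [0.382, -0.924, -0.002], [-0.001, 0.002, -1.0]]
ft_force: [0.3, 0.0, 1.0]
width: 0.501
finger_force: 0.0
```

Request:
arm_command(steps=[0, -0.06, 0.2, 0.1, 0, 0, -0.02, 0, -0.1, 0.4, 0.15, 0, 0, -0.034, 0, -0.1, 0.4, 0.15, 0, 0, -0.034, 0, -0.1, 0.4, 0.15, 0, 0, -0.034])

```text
t: 40.12
ee_pos: [0.456, -0.1871, 0.2836]
tcp_rot: [[0.983, 0.184, -0.002], [0.184, -0.983, 0.0], [-0.002, -0.0, -1.0]]
ft_force: [-0.7, -0.4, 0.7]
width: 0.501
finger_force: 0.0
```

```bash
python3 - <<'E'
from h import *
w=look('w22',[('ring_bar',.1),('tab_b',.04),('meal_box_1',.012),('lane_b',.012)]);st()
print(models.boxes_of('meal_box_1','wrist'))
c,s=np.cos(Q[2]),np.sin(Q[2])
def c2w(x,y,z): return (Q[0]+c*x-s*y,Q[1]+s*x+c*y,z)
# box top tail edges expected at carrier x=1, z=.072
for y in (.1,0,-.1): print('exp tail',proj(w,c2w(.001,y,.072)),'nose',proj(w,c2w(.134,y,.072)),'strap edges',proj(w,c2w(.01,y,.084)),proj(w,c2w(.04,y,.084)))
im=cv2.imread('pics/w22.png')
for y in (.12,.1,.08,.02,0,-.02,-.08,-.1,-.12):
    row=[]
    for x in np.arange(-.06,.012,.004):
        u,v=proj(w,c2w(x,y,.072)); 
        row.append(im[int(round(v)),int(round(u))].tolist() if 0<=v<480 and 0<=u<640 else None)
    print(y,row)
E
```

```text
tab_b [232.9 119.1] 0.63 [ 0.5104 -0.0997  0.04  ]
tab_b [183.6  98.2] 0.44 [ 0.5201 -0.0546  0.04  ]
meal_box_1 [402.4  73.2] 0.94 [ 0.5791 -0.2443  0.012 ]
meal_box_1 [295.4  31.7] 0.89 [ 0.5956 -0.1404  0.012 ]
meal_box_1 [181.8  18.2] 0.75 [ 0.5878 -0.0378  0.012 ]
lane_b [289.9 109.4] 0.96 [ 0.5281 -0.1467  0.012 ]
lane_b [183.2  97.8] 0.69 [ 0.52   -0.0457  0.012 ]
lane_b [293.1  31.8] 0.66 [ 0.5951 -0.1383  0.012 ]
lane_b [401.6  72.7] 0.23 [ 0.5793 -0.2435  0.012 ]
t 40.38 tcp [ 0.4554 -0.1886  0.283 ] carrier [-0.075  -0.0363] yaw 0.18 w 0.502 ff 0.0 F [0.5 0.3 0.1]
[{'bbox': [116.0, 1.0, 212.3, 98.7], 'p': 0.8}, {'bbox': [365.1, 0.0, 465.9, 148.9], 'p': 0.61}, {'bbox': [245.7, 0.0, 333.8, 116.1], 'p': 0.6}, {'bbox': [106.6, 95.9, 355.3, 141.6], 'p': 0.18}]
exp tail [162.2389156   93.62264424] nose [163.79272046 -99.71479631] strap edges [156.85818848  80.58722877] [157.05443533  38.57389264]
exp tail [285.54517325 107.63296735] nose [301.69023633 -82.22021703] strap edges [285.4767094   95.31045762] [288.95677124  54.05233335]
exp tail [406.78783963 121.40882077] nose [437.
[... 2149 characters left out ...]
, 179], [117, 151, 179], [117, 151, 179], [116, 150, 178], [108, 149, 183]]
-0.1 [[193, 194, 199], [196, 196, 202], [194, 194, 200], [196, 197, 201], [197, 197, 203], [198, 199, 204], [197, 198, 203], [192, 194, 199], [196, 197, 203], [195, 196, 201], [117, 149, 177], [118, 152, 180], [117, 151, 180], [117, 151, 180], [117, 151, 179], [116, 151, 179], [116, 150, 179], [111, 149, 182]]
-0.12 [[196, 197, 203], [197, 198, 203], [194, 195, 200], [199, 199, 204], [196, 197, 203], [199, 199, 205], [199, 200, 205], [194, 195, 200], [198, 199, 204], [193, 195, 200], [180, 184, 193], [117, 151, 180], [117, 150, 180], [117, 150, 179], [117, 150, 179], [116, 150, 179], [116, 149, 179], [115, 149, 179]]
```

The brown box in lane c has been knocked out by about 22 mm (its tail is at carrier x ≈ -0.02); both whites are still home. Pushing brown back in.

Request:
arm_command(steps=[1, 0.03, -0.1, -0.1, 0, 0, -0.008, 1, 0.066, -0.208, -0.25, 0, 0, -0.0167, 1, 0.066, -0.208, -0.45, 0, 0, -0.0167, 1, 0.066, -0.208, -0.63, 0, 0, -0.0167, 1, 0.066, -0.208, -0.8, 0, 0, -0.0167])

```text
t: 41.05
ee_pos: [0.475, -0.2502, 0.041]
tcp_rot: [[0.997, 0.076, -0.004], [0.076, -0.997, 0.001], [-0.004, -0.001, -1.0]]
ft_force: [0.5, -0.3, -0.7]
width: 0.004
finger_force: 0.0
```

```bash
python3 - <<'E'
from h import *
look('w23',[]);st()
E
```

```text
t 41.1 tcp [ 0.4721 -0.2482  0.0358] carrier [-0.0628 -0.097 ] yaw 0.077 w 0.007 ff 0.0 F [-0.2  0.4 -4.4]
```

Request:
arm_command(steps=[1, 0.045, 0.002, 0, 0, 0, 0, 1, 0.09, 0.004, 0, 0, 0, 0, 1, 0.135, 0.007, 0, 0, 0, 0, 1, 0.16, 0.01, 0, 0, 0, 0, 1, 0.16, 0.01, 0, 0, 0, 0])

```text
t: 41.72
ee_pos: [0.5243, -0.2463, 0.0439]
tcp_rot: [[0.997, 0.079, -0.002], [0.079, -0.997, 0.0], [-0.002, -0.0, -1.0]]
ft_force: [-0.4, 0.2, 0.0]
width: 0.006
finger_force: 0.0
```

```bash
python3 - <<'E'
from h import *
st()
E
```

```text
t 41.73 tcp [ 0.5243 -0.2463  0.0439] carrier [-0.0106 -0.099 ] yaw 0.079 w 0.006 ff 0.0 F [-0.4  0.2  0. ]
```

Request:
arm_command(steps=[1, 0.007, 0, 0, 0, 0, 0, 1, 0.014, 0.001, 0, 0, 0, 0, 1, 0.014, 0.001, 0, 0, 0, 0])

```text
t: 42.1
ee_pos: [0.5248, -0.2463, 0.0433]
tcp_rot: [[0.997, 0.076, -0.008], [0.076, -0.997, 0.002], [-0.007, -0.003, -1.0]]
ft_force: [-6.4, -0.8, 5.4]
width: 0.005
finger_force: 3.2
```

Request:
arm_command(steps=[1, -0.06, -0.005, 0, 0, 0, 0, 1, -0.16, -0.012, 0, 0, 0, 0, 1, -0.2, -0.015, 0.2, 0, 0, 0, 0, -0.2, 0.04, 0.4, 0, 0, 0, 0, -0.25, 0.15, 0.58, 0, 0, 0])

```text
t: 42.72
ee_pos: [0.4545, -0.2032, 0.2174]
tcp_rot: [[0.997, 0.076, 0.0], [0.076, -0.997, -0.001], [-0.0, 0.001, -1.0]]
ft_force: [1.1, 0.2, 0.4]
width: 0.209
finger_force: 0.0
```

Request:
arm_command(steps=[0, -0.01, 0.05, 0.15, 0, 0, 0.015, 0, -0.01, 0.05, 0.2, 0, 0, 0.015, 0, -0.01, 0.05, 0.2, 0, 0, 0.015])

```text
t: 43.1
ee_pos: [0.4509, -0.1878, 0.2755]
tcp_rot: [[0.985, 0.17, -0.001], [0.17, -0.985, 0.0], [-0.001, -0.0, -1.0]]
ft_force: [-0.9, 0.1, -0.4]
width: 0.5
finger_force: 0.0
```

```bash
cat > tails.py <<'E'
from h import *
import sys
f=sys.argv[1]
w=look(f,[('ring_bar',.1),('tab_b',.04),('meal_box_1',.012)]);st()
c,s=np.cos(Q[2]),np.sin(Q[2])
def c2w(x,y,z): return (Q[0]+c*x-s*y,Q[1]+s*x+c*y,z)
im=cv2.cvtColor(cv2.imread(f'pics/{f}.png'),cv2.COLOR_BGR2HSV)
for y in (.12,.1,.08,.02,0,-.02,-.08,-.1,-.12):
    r=[]
    for x in np.arange(-.04,.012,.004):
        u,v=np.round(proj(w,c2w(x,y,.072))).astype(int); r.append(tuple(im[v,u,1:].tolist()) if 0<=v<480 and 0<=u<640 else None)
    print(y,r)
lines(f,.1,(440,640),250)
E
python3 tails.py w24
```

```text
ring_bar [575.8 157.8] 0.7 [ 0.5251 -0.3727  0.1   ]
tab_b [228.4 115.5] 0.79 [ 0.5094 -0.0984  0.04  ]
meal_box_1 [176.9  13.1] 0.98 [ 0.5872 -0.0382  0.012 ]
meal_box_1 [408.2  36.8] 0.86 [ 0.6031 -0.2436  0.012 ]
meal_box_1 [292.7  25.2] 0.65 [ 0.595  -0.1403  0.012 ]
t 43.3 tcp [ 0.4495 -0.1875  0.2737] carrier [-0.0807 -0.0347] yaw 0.171 w 0.496 ff 0.0 F [-0.5  0.4  0.4]
0.12 [(7, 141), (9, 143), (6, 139), (7, 140), (7, 138), (8, 130), (4, 57), (5, 56), (8, 135), (7, 138), (9, 86), (29, 152), (29, 152)]
0.1 [(5, 141), (7, 144), (7, 140), (7, 142), (7, 139), (6, 124), (4, 71), (4, 69), (7, 112), (6, 137), (12, 133), (29, 152), (29, 152)]
0.08 [(7, 143), (9, 145), (7, 140), (5, 142), (7, 140), (6, 131), (3, 73), (0, 71), (8, 135), (6, 138), (6, 138), (28, 218), (28, 218)]
0.02 [(8, 202), (7, 205), (8, 198), (8, 202), (6, 197), (6, 159), (8, 98), (3, 95), (7, 185), (8, 198), (10, 186), (26, 218), (26, 219)]
0 [(8, 202), (8, 204), (6, 197), (8, 200), (8, 199), (7, 181), (5, 98), (5, 97), (7, 195), (6, 199), (11, 190), (27, 218), (26, 219)]
-0.02 [(8, 201), (7, 205), (8, 198), (6, 20
[... 258 characters left out ...]
 (6, 198), (8, 202), (6, 200), (6, 171), (5, 98), (5, 96), (8, 200), (7, 205), (31, 165), (89, 178), (89, 177)]
-0.12 [(8, 203), (8, 204), (8, 200), (8, 201), (6, 200), (2, 125), (3, 98), (3, 95), (8, 199), (8, 202), (7, 190), (89, 178), (89, 177)]
[473. 187. 492.  97.] [ 0.4903 -0.3023] [ 0.5568 -0.2978] 0.067
[567. 116. 595. 191.] [ 0.5529 -0.3563] [ 0.5033 -0.3961] -2.465
[562. 194. 535. 125.] [ 0.497  -0.3711] [ 0.543  -0.3345] 0.672
[478.   1. 466.  64.] [ 0.6157 -0.2704] [ 0.5747 -0.2736] -3.064
[508. 106. 489. 193.] [ 0.5526 -0.311 ] [ 0.4882 -0.3158] -3.067
[549. 207. 452. 197.] [ 0.4854 -0.3651] [ 0.4799 -0.2881] 1.642
[552. 129. 578. 196.] [ 0.5422 -0.3486] [ 0.4977 -0.3841] -2.469
```

All three tails are flush at x ≈ 0.002 and the ring is still open (bar yaw 0.67). Locking now.

Request:
arm_command(steps=[0, 0.06, -0.15, -0.05, 0, 0, 0.02, 0, 0.12, -0.3, -0.1, 0, 0, 0.04, 0, 0.18, -0.45, -0.2, 0, 0, 0.06, 0, 0.252, -0.615, -0.3, 0, 0, 0.08, 0, 0.252, -0.615, -0.36, 0, 0, 0.08])

```text
t: 43.92
ee_pos: [0.5241, -0.3764, 0.1638]
tcp_rot: [[0.784, 0.621, -0.006], [0.621, -0.784, -0.002], [-0.006, -0.002, -1.0]]
ft_force: [-0.2, 0.8, -0.3]
width: 0.504
finger_force: 0.0
```

Request:
arm_command(steps=[0, 0, 0, 0, 0, 0, 0, 0, 0, 0, 0, 0, 0, 0])

```text
t: 44.18
ee_pos: [0.5259, -0.3705, 0.1674]
tcp_rot: [[0.781, 0.625, -0.004], [0.625, -0.781, -0.0], [-0.003, -0.002, -1.0]]
ft_force: [-0.5, -0.6, 1.0]
width: 0.5
finger_force: 0.0
```

```bash
python3 - <<'E'
from h import *
w=look('w25',[('ring_bar',.1)]);st()
E
```

```text
ring_bar [321.3 261.6] 0.9 [ 0.5246 -0.3739  0.1   ]
t 44.27 tcp [ 0.5264 -0.3709  0.1682] carrier [-0.0179 -0.2234] yaw 0.676 w 0.503 ff 0.0 F [-0.2 -0.1  0.1]
```

Request:
arm_command(steps=[0, -0.005, -0.008, -0.14, 0, 0, 0, 0, -0.005, -0.008, -0.29, 0, 0, 0, 0, -0.005, -0.008, -0.29, 0, 0, 0, 1, -0.005, -0.008, -0.29, 0, 0, 0, 1, -0.005, -0.008, -0.29, 0, 0, 0])

```text
t: 44.9
ee_pos: [0.5255, -0.3752, 0.0825]
tcp_rot: [[0.781, 0.625, -0.0], [0.625, -0.781, -0.003], [-0.002, 0.002, -1.0]]
ft_force: [-0.5, 0.3, -0.3]
width: 0.299
finger_force: 0.0
```

Request:
arm_command(steps=[1, 0, 0, 0, 0, 0, 0, 1, 0, 0, 0, 0, 0, 0, 1, 0, 0, 0, 0, 0, 0])

```text
t: 45.28
ee_pos: [0.5242, -0.3737, 0.0814]
tcp_rot: [[0.781, 0.625, -0.003], [0.625, -0.781, 0.0], [-0.002, -0.002, -1.0]]
ft_force: [-1.0, 3.0, 6.8]
width: 0.156
finger_force: 30.0
```

Request:
arm_command(steps=[1, 0, 0, 0, 0, 0, -0.02, 1, 0, 0, 0, 0, 0, -0.04, 1, 0, 0, 0, 0, 0, -0.06, 1, 0, 0, 0, 0, 0, -0.08, 1, 0, 0, 0, 0, 0, -0.1])

```text
t: 45.9
ee_pos: [0.5246, -0.3747, 0.0814]
tcp_rot: [[0.999, 0.043, -0.002], [0.043, -0.999, 0.0], [-0.002, -0.001, -1.0]]
ft_force: [-1.3, 0.3, 4.3]
width: 0.158
finger_force: 30.0
```

```bash
python3 - <<'E'
from h import *
st();print(monitor.get_obs()['moment'])
E
```

```text
t 45.9 tcp [ 0.5246 -0.3747  0.0814] carrier [-0.02  -0.227] yaw 0.043 w 0.158 ff 30.0 F [-1.3  0.3  4.3]
[0.10781104 0.41334141 0.14088115]
```

Turning freely now. Completing to the locked stop, with a little overshoot.

Request:
arm_command(steps=[1, 0, 0, 0, 0, 0, -0.02, 1, 0, 0, 0, 0, 0, -0.04, 1, 0, 0, 0, 0, 0, -0.06, 1, 0, 0, 0, 0, 0, -0.08, 1, 0, 0, 0, 0, 0, -0.095])

```text
t: 46.52
ee_pos: [0.5243, -0.3757, 0.0814]
tcp_rot: [[0.851, -0.526, -0.001], [-0.526, -0.851, 0.0], [-0.001, 0.0, -1.0]]
ft_force: [-2.0, -1.4, 3.1]
width: 0.156
finger_force: 30.4
```

Request:
arm_command(steps=[1, 0, 0, 0, 0, 0, -0.01, 1, 0, 0, 0, 0, 0, -0.01])

```text
t: 46.78
ee_pos: [0.5245, -0.3758, 0.0814]
tcp_rot: [[0.819, -0.574, -0.001], [-0.574, -0.819, -0.0], [-0.001, 0.001, -1.0]]
ft_force: [-0.4, -1.7, 5.1]
width: 0.163
finger_force: 31.6
```

```bash
python3 - <<'E'
from h import *
st();print(monitor.get_obs()['moment'])
E
```

```text
t 46.77 tcp [ 0.5245 -0.3758  0.0814] carrier [-0.0201 -0.2282] yaw -0.611 w 0.163 ff 31.6 F [-0.4 -1.7  5.1]
[-0.39134708  0.34552873  0.71097492]
```

At the locked stop. Releasing, rising and verifying.

Request:
arm_command(steps=[1, 0, 0, 0, 0, 0, 0.01, 0, 0, 0, 0, 0, 0, 0.01, 0, 0, 0, 0, 0, 0, 0.01, 0, 0, 0, 0.2, 0, 0, 0.01, 0, 0, 0, 0.4, 0, 0, 0.03])

```text
t: 47.4
ee_pos: [0.524, -0.3732, 0.2003]
tcp_rot: [[0.912, -0.41, -0.005], [-0.41, -0.912, 0.004], [-0.006, -0.002, -1.0]]
ft_force: [1.1, -0.8, 0.3]
width: 0.499
finger_force: 0.0
```

Request:
arm_command(steps=[0, -0.08, 0.18, 0.1, 0, 0, 0.025, 0, -0.16, 0.36, 0.2, 0, 0, 0.05, 0, -0.22, 0.5, 0.25, 0, 0, 0.075, 0, -0.25, 0.62, 0.25, 0, 0, 0.095, 0, -0.25, 0.62, 0.25, 0, 0, 0.1])

```text
t: 48.02
ee_pos: [0.4488, -0.1846, 0.275]
tcp_rot: [[0.978, 0.207, -0.004], [0.207, -0.978, 0.004], [-0.003, -0.005, -1.0]]
ft_force: [0.8, -0.6, -0.2]
width: 0.502
finger_force: 0.0
```

```bash
python3 tails.py w26
```

```text
ring_bar [581.2 166.1] 0.78 [ 0.5243 -0.3712  0.1   ]
tab_b [287.4 116.9] 0.94 [ 0.5127 -0.1428  0.04  ]
tab_b [420.7  39.6] 0.6 [ 0.5963 -0.2397  0.04  ]
meal_box_1 [302.7  18.1] 0.69 [ 0.5974 -0.1383  0.012 ]
meal_box_1 [421.1  37.1] 0.58 [ 0.6041 -0.2447  0.012 ]
meal_box_1 [188.    4.6] 0.55 [ 0.5873 -0.0378  0.012 ]
t 48.23 tcp [ 0.4495 -0.1895  0.2751] carrier [-0.0809 -0.0367] yaw 0.201 w 0.5 ff 0.0 F [ 0.5 -1.  -0.8]
0.12 [(7, 141), (7, 142), (7, 140), (7, 141), (7, 138), (6, 118), (4, 69), (4, 67), (5, 107), (7, 138), (6, 84), (29, 152), (29, 152)]
0.1 [(7, 142), (7, 142), (6, 139), (7, 141), (7, 139), (6, 126), (7, 70), (4, 69), (8, 135), (7, 137), (12, 128), (30, 153), (29, 152)]
0.08 [(7, 143), (7, 145), (5, 140), (9, 143), (7, 139), (7, 112), (4, 60), (4, 59), (6, 123), (7, 139), (10, 134), (28, 218), (28, 218)]
0.02 [(8, 203), (8, 204), (6, 197), (6, 200), (8, 198), (7, 180), (5, 97), (5, 96), (7, 195), (6, 198), (8, 192), (26, 219), (26, 218)]
0 [(8, 201), (6, 204), (6, 198), (6, 200), (8, 197), (5, 156), (3, 98), (5, 98), (7, 141), (7, 142), (17, 137), (26, 218), (26,
[... 435 characters left out ...]
 (6, 202), (8, 199), (8, 202), (8, 199), (5, 110), (5, 98), (3, 95), (8, 199), (8, 204), (13, 160), (88, 177), (88, 177)]
[478. 191. 501. 102.] [ 0.49   -0.3011] [ 0.5561 -0.2967] 0.066
[619. 143. 557. 202.] [ 0.5461 -0.3926] [ 0.4946 -0.363 ] 2.62
[493.   0. 477.  68.] [ 0.6179 -0.2702] [ 0.5742 -0.2732] -3.073
[525. 108. 603. 120.] [ 0.5554 -0.3158] [ 0.5593 -0.3742] -1.504
[532. 184. 591. 128.] [ 0.5035 -0.3393] [ 0.5518 -0.3677] -0.532
[475.  59. 488.   0.] [ 0.5795 -0.2694] [ 0.617  -0.2666] 0.076
[517. 111. 495. 198.] [ 0.5523 -0.3103] [ 0.4877 -0.3151] -3.067
[551. 213. 457. 200.] [ 0.4848 -0.3617] [ 0.4795 -0.2872] 1.642
[609. 133. 545. 192.] [ 0.5517 -0.3819] [ 0.4998 -0.3512] 2.607
```

The bar is at yaw -0.53 (joint about 1.2), the tab is at its locked place and all tails are home.

```bash
python3 -c "
from plant import job; print(job.finish_job())"
```

```text
the job is handed in; nothing more can be done
None
```

I've handed the job in: all three meal boxes are home, each in its own lane, and the lock ring is at its locked mark (about 1.2 rad). The brown box got knocked out partway through, so I pushed it home again before locking; I never touched the shaker, the tin or the orange look-alike.

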